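# Turn a display panel over in the turnover frame

### The arm

A 6-joint arm with a two-finger parallel gripper is mounted at the origin on the work surface. World frame = base frame: x ahead of the robot, y to its left, z up, the work surface at z = 0. Lengths are in m, angles in degrees, forces in N, time in s.
With the tool pointing down it reaches from about 0.375 to 0.9 m from the base axis. Payload 3.1 kg.
Tool frame: the origin (TCP) lies on the centre line of the jaws, within the pads' length; the fingertips stand 19 mm ahead of it and the grasp point (between the pads) is the TCP (tips_ahead is the distance from the TCP to the fingertips, in m); z points along the fingers, y is the line along which they close (so a half turn about z gives the same grasp; the last joint's range is limited). The gripper opens to 87 mm and grips with 3 to 60 N. Pads are 19 mm wide; open, the fingers measure 117 mm over their backs; the gripper's body (75 mm by 190 mm) begins 51 mm behind the grasp point.
Start: joints at [-75.716, 30.224, 82.088, -0, 67.689, -10.227], TCP at [0.259, -0.569, 0.206] pointing down, gripper open.
Joint ranges: [-176.69, 176.69], [-43.24, 126.21], [12.49, 139.97], [-82, 262], [0, 151.66], [-163.58, 163.58]. Speed limits (degrees/s): [159.86, 159.86, 180, 180, 180, 180].

### API

Orientations are given as a 3x3 rotation matrix whose columns are the frame's x, y, z axes.
In Python, from rig import read_state, capture, hand_in, trace, landmark_of, tips_ahead gives the robot as it stands.
- The arm moves only by the shell command python3 -m jog 'ROWS'. ROWS is JSON, a list of rows, each an object of numbers: "tx", "ty", "tz": the shift along the tool's x, y, z in cm; "roll": the turn about the tool's z in rad; "jaw": the opening, from 0 (shut) to 1 (fully open). A call has 1 to 8 rows; each row shifts and turns the commanded pose from where the row before left it, along the tool's axes as they then stand; what a row does not reach is not made up. A row lasts 1/10 s, in which the tool goes at most 50 mm and 8.59 degrees, less where a joint would pass 70% of its speed; a pose out of reach is approached as far as the arm can. A call with a gripper value outside its range is refused whole. The fingers move at their own pace and stop on an object; the grip force is fixed at half the most. Time passes only in rows, so rows that do not move let the fingers close. It gives the time, the measured TCP pose, the force, the opening and the grip force at its end, in the units of the state.
- read_state(): the state, without advancing time (a new reading comes with each control period).
- capture(name): name is "side" or "top"; returns a dict with "img" (420x560x3 uint8, red, green, blue), "vertical_fov" (degrees; the focal length in pixels is half the picture's height over the tangent of half this angle, whatever the lens; pixels are square), "cx", "cy" (the principal point, pixels), "cam_to_world" (4x4, takes a point from camera to world coordinates). Camera axes: x right, y up, looking along -z (the intrinsics and any distortion apply to the point x, -y, -z); pixel columns grow to the right and rows downward; lengths in m; the calibration is good to about 2 mm. A picture is of the moment at which its call begins. There is no depth.
- hand_in(): hands the job in; it is judged then, once.
Trained networks look in the newest picture that a camera, given by its name, has taken for a name from the list of things; names that differ only in an ending like _2 or _b are one class to them, and where a whole thing is asked for, a point or a joint stands for the part that bears it (a point fixed in the world has none). Each returns a list of dicts, best first, with "p" (0 to 1); they miss things now and then, are a little off and sometimes report something else, mostly with a low value. They report only what shows in the picture. A call takes as long as a camera call. They do not tell look-alikes from the thing itself.
- trace(camera, thing): "pixels" (420x560 bool, what is visible of it) and "bbox" ([left, top, width, height] in pixels, round what is visible of it).
- landmark_of(camera, thing): "point" ([row, column] in pixels: a listed point, or the origin of a listed thing).
The state is a dict: "time_s": time; "joint_positions": joint angles; "qvel": joint speeds; "tau": joint torques, N m; "position": TCP position; "tcp_rot": TCP orientation; "force": force on the tool from outside, world axes, zero at the start; "moment": the same for the moment, N m; "opening": opening from 0.0 (shut) to 1.0 (fully open); "grasp_force": force on a finger pad.
Only numpy, scipy, OpenCV 4.12 (cv2) and the standard library are available. Lean on these libraries where they do the work, as an engineer would, in place of code of your own. Each camera call takes 0.05 s, during which the arm holds its last target. There are 200 camera calls.

### The job

Turn the display panel over so that its silver back faces up. First take the one bench item (bottle, jar or tape stand) that stands where the blue turnover frame will land and stand it upright in the yellow tray, leaving the other two where they are; then slide the panel along the shelf fully home into the frame's pocket, and swing the frame right over by its orange bar, gently and never slamming it, until it lies flat on the other side with the panel still home in it.

Things in the scene. Friction and masses are not known exactly. Their poses are not given: they have to be found in the camera images.
- jig: Fixed turnover jig; place and yaw vary. Origin on the bench (z = 0) below the middle of the hinge line, which runs along jig x at height 42 mm. +x: toward the infeed shelf, roughly away from the robot; +y: loading side, where the frame starts. Hinge posts 13 x 22 mm, 55 mm high at x = -83 and 77 mm, y = 0; end rail 14 mm wide, 33 mm high at x = -69 mm, y -125 to 125 mm.
- shelf_mouth (a point): Point on top of the jig's aluminium infeed shelf (37 mm above the bench) at the middle of its edge facing the frame's mouth; axes as the jig's. The shelf runs from here 192 mm along +x and 65 mm to either side. Two white guides 12 mm high form a funnel on it, in the first 30 mm, narrowing from about 115 to 86 mm toward the mouth.
- landing (a point): Point on the bench under the middle of the frame's landing place, 65 mm from the hinge line on the jig's -y side; axes as the jig's. Bare bench: whatever stands within about 65 mm of here in x and 50 mm in y blocks the frame.
- frame (a joint): Angle of the blue frame about the hinge line: 0 flat on the loading side (start), 1.57 upright, 3.14 flat on the landing side. Stiff (friction 0.75 N m): stays where left. 0.35 kg. At 0 it spans jig x -69 to 64, y 14 to 116 mm, 19 mm thick, its mid-plane at hinge height (42 mm); the bar lies beyond. It lands in the mirror image of this.
- frame_pocket (a point): Centre of the frame's pocket = panel's centre when home; 65 mm from the hinge line, 1 mm to jig +x of its middle. Turns with the frame; axes as the jig's at joint 0. Slot 126 x 88 x 11 mm, mouth at the +x end, stop wall at the -x end, 9 mm lips above and below along both long sides; 70 mm wide windows show both panel faces. A panel fully home is flush with the mouth.
- frame_bar (a point): Middle of the frame's orange bar: round, 12 mm in diameter, 100 mm long, parallel to the hinge line and 164 mm from it, in the frame's mid-plane (42 mm above the bench when flat). Clear gap of 42 mm to the frame's edge; arms at both ends. Turns with the frame. A gripper pointing down can pinch it through the whole swing, the bar turning between the fingers.
- panel: Loose display panel 126 x 84 x 8 mm, about 0.16 kg. Origin at its centre; x along its length, y its width, z out of its black glass face; the back is silver with a green board. Starts on the shelf beyond the guides, glass up, length along jig x, up to 8 mm and 0.1 rad out of line with the pocket. Too wide to pinch: push it toward jig -x.
- bottle: White round bottle with red cap, 95 mm high, 50 mm in diameter (straight up to 50 mm height), about 0.18 kg. Origin at the centre of its underside, z up.
- jar: Amber round jar with black cap, 54 mm in diameter, 85 mm high, about 0.22 kg. Origin at the centre of its underside, z up.
- tape_stand: Blue tape stand, a block 76 mm (x) by 44 mm (y) by 45 mm high with a tape roll on top up to 62 mm; about 0.28 kg; any yaw. Origin at the centre of its underside, z up. Grip across its y. Of bottle, jar and tape stand, one (it varies) stands on the landing place, one beyond the orange bar, one beside the shelf.
- tray: Fixed empty yellow tray, 130 x 130 mm outside, walls 4 mm thick and 14 mm high, floor 4 mm above the bench; place and yaw vary. Origin below its centre at bench height.
Not all that is in view belongs to the job. Of the things that look like the tape_stand, take the one that is nearest to the robot's base at the start. Of the things that look like the panel, the middle-sized one is meant.

How it is judged (in metres and radians):
On the way, in this order (a step that is already met when the one before it is completed fails the run):
1. one bench item stands upright in the yellow tray (((x of bottle in the frame of tray between -0.06 and 0.06 m and y of bottle in the frame of tray between -0.06 and 0.06 m and height (world z) of bottle below 0.009 m and angle between bottle's own z axis and vertical below 0.1 rad and linear speed of bottle below 0.03 m/s) or (x of jar in the frame of tray between -0.06 and 0.06 m and y of jar in the frame of tray between -0.06 and 0.06 m and height (world z) of jar below 0.009 m and angle between jar's own z axis and vertical below 0.1 rad and linear speed of jar below 0.03 m/s) or (x of tape_stand in the frame of tray between -0.06 and 0.06 m and y of tape_stand in the frame of tray between -0.06 and 0.06 m and height (world z) of tape_stand below 0.009 m and angle between tape_stand's own z axis and vertical below 0.1 rad and linear speed of tape_stand below 0.03 m/s)) and value of joint frame below 0.15 rad), for 0.2 s.
2. the panel is fully home in the pocket, glass up, the frame still flat on the loading side (x of panel in the frame of frame_pocket between -0.006 and 0.006 m and y of panel in the frame of frame_pocket between -0.006 and 0.006 m and z of panel in the frame of frame_pocket between -0.006 and 0.006 m and value of joint frame below 0.15 rad and angle between panel's own z axis and vertical below 0.1 rad), for 0.2 s.
3. the frame lies flat on the landing side with the panel in it, back up (value of joint frame above 3.08 rad and angle between panel's own z axis and vertical above 3 rad and x of panel in the frame of frame_pocket between -0.006 and 0.006 m and y of panel in the frame of frame_pocket between -0.006 and 0.006 m and z of panel in the frame of frame_pocket between -0.006 and 0.006 m), for 0.2 s.
At the end, for the whole second after the job is handed in: Frame flat on the landing side (joint above 3.08); panel at rest, back up (0.14 rad), within 6 mm of the pocket centre along each axis; one item upright (0.1 rad) on the tray floor, within 60 mm of its centre along each tray axis; the other two upright within 25 mm of their starts (all of step 3 and ((x of bottle in the frame of tray between -0.06 and 0.06 m and y of bottle in the frame of tray between -0.06 and 0.06 m and height (world z) of bottle below 0.009 m and angle between bottle's own z axis and vertical below 0.1 rad and linear speed of bottle below 0.03 m/s) or (x of jar in the frame of tray between -0.06 and 0.06 m and y of jar in the frame of tray between -0.06 and 0.06 m and height (world z) of jar below 0.009 m and angle between jar's own z axis and vertical below 0.1 rad and linear speed of jar below 0.03 m/s) or (x of tape_stand in the frame of tray between -0.06 and 0.06 m and y of tape_stand in the frame of tray between -0.06 and 0.06 m and height (world z) of tape_stand below 0.009 m and angle between tape_stand's own z axis and vertical below 0.1 rad and linear speed of tape_stand below 0.03 m/s)) and linear speed of panel below 0.02 m/s and angle between each of bottle, jar, tape_stand's own z axis and vertical below 0.1 rad and (distance of each of bottle, jar from where it was at the start of the episode below 0.025 m or distance of each of bottle, tape_stand from where it was at the start of the episode below 0.025 m or distance of each of jar, tape_stand from where it was at the start of the episode below 0.025 m)); the robot touches nothing.
It fails at once if a second bench item is moved by more than 25 mm (not (distance of each of bottle, jar from where it was at the start of the episode below 0.025 m or distance of each of bottle, tape_stand from where it was at the start of the episode below 0.025 m or distance of each of jar, tape_stand from where it was at the start of the episode below 0.025 m)).
It fails at once if a bench item is knocked over (tilted more than 0.6 rad) (angle between any of bottle, jar, tape_stand's own z axis and vertical above 0.6 rad).
It fails at once if the frame is slammed (turns faster than 3 rad/s) (velocity of joint frame above 3 rad/s or velocity of joint frame below -3 rad/s).
It fails at once if the panel falls off the shelf (height (world z) of panel below 0.025 m).
It also fails if it takes over 72 s, if anything falls off the work surface, if the arm or the gripper's body presses on something with over 40 N, if the wrist force passes 120 N, or if a joint passes its speed limit or range.

## Working session

There is one attempt and no reset: what is moved stays moved. The work goes in short steps, Python scripts to look and compute and a shell command to move; the robot and the scene stay as the last step left them, time stands still between calls to the robot, and variables do not carry over. Pictures are saved under pics/ and viewed, at most 10 in all, crops included, and the job is handed in when it is done.

```bash
ls; mkdir -p pics; cat > h.py <<'E'
import numpy as np, cv2
from rig import *
def cam(n):
    c=capture(n); return c
def save(c,f,crop=None,s=1):
    im=c["img"]
    if crop: r0,r1,c0,c1=crop; im=im[r0:r1,c0:c1]
    im=cv2.resize(im,None,fx=s,fy=s,interpolation=cv2.INTER_CUBIC)
    cv2.imwrite(f,im[:,:,::-1])
def ray(c,px):
    f=c["img"].shape[0]/2/np.tan(np.radians(c["vertical_fov"])/2)
    T=np.array(c["cam_to_world"]); r,q=px
    d=T[:3,:3]@np.array([(q-c["cx"])/f,-(r-c["cy"])/f,-1.]); return T[:3,3],d
def onz(c,px,z):
    o,d=ray(c,px); return o+d*(z-o[2])/d[2]
def proj(c,p):
    f=c["img"].shape[0]/2/np.tan(np.radians(c["vertical_fov"])/2)
    T=np.array(c["cam_to_world"]); q=T[:3,:3].T@(np.array(p)-T[:3,3])
    return np.array([c["cy"]-f*q[1]/-q[2], c["cx"]+f*q[0]/-q[2]])
E
python3 - <<'E'
from h import *
np.set_printoptions(precision=3,suppress=True)
ims={}
for n in("top","side"):
    c=cam(n); ims[n]=c; save(c,f"pics/{n}0.png",None,1.4 if n=="top" else 1.4)
    print(n,{k:v for k,v in c.items() if k!="img"})
    for t in("jig","shelf_mouth","landing","frame_pocket","frame_bar","panel","bottle","jar","tape_stand","tray"):
        print(t,[(round(d["p"],2),np.round(d["point"],1),onz(c,d["point"],{"shelf_mouth":.037,"frame_pocket":.042,"frame_bar":.042,"panel":.041}.get(t,0))[:2]) for d in landmark_of(n,t)])
E
```

```text
pics
top {'vertical_fov': 55.99751570320093, 'cx': 274.87818385440124, 'cy': 211.29758547879447, 'cam_to_world': array([[ 0.009,  0.997, -0.075,  0.549],
       [-0.999,  0.006, -0.037, -0.027],
       [-0.036,  0.075,  0.997,  1.067],
       [ 0.   ,  0.   ,  0.   ,  1.   ]])}
jig [(0.67, array([275.6, 262.2]), array([0.456, 0.045]))]
shelf_mouth [(0.77, array([248.5, 240.1]), array([0.528, 0.101]))]
landing []
frame_pocket [(0.88, array([273.7, 236.4]), array([0.463, 0.109]))]
frame_bar [(0.71, array([269.2, 195. ]), array([0.474, 0.217]))]
panel [(0.97, array([186.2, 412.7]), array([ 0.693, -0.345])), (0.77, array([144.3, 256.7]), array([0.803, 0.06 ])), (0.62, array([207.7, 248.5]), array([0.635, 0.08 ]))]
bottle [(0.43, array([278.8, 263.8]), array([0.447, 0.04 ]))]
jar [(0.62, array([212.3, 297.4]), array([ 0.626, -0.049]))]
tape_stand [(0.69, array([281.8, 292.2]), array([ 0.44 , -0.036])), (0.62, array([257.5, 156.6]), array([0.501, 0.333])), (0.61, array([161.9, 304.7]), array([ 0.764, -0.068]))]
tray [(0.91, array([270. , 418.5]), array([ 0.475, -0.369]))]
side {'vertical_f
[... 308 characters left out ...]
047]))]
shelf_mouth [(0.56, array([246.5, 270.6]), array([0.517, 0.1  ]))]
landing []
frame_pocket [(0.66, array([262.6, 282.4]), array([0.453, 0.118]))]
frame_bar [(0.67, array([277.4, 250.5]), array([0.474, 0.208]))]
panel [(0.95, array([196.8, 209.9]), array([0.778, 0.098])), (0.85, array([149. , 333.1]), array([ 0.68 , -0.328])), (0.82, array([221. , 246.6]), array([0.629, 0.086]))]
bottle [(0.69, array([308.7, 202.6]), array([0.509, 0.335]))]
jar [(0.94, array([208.3, 281.3]), array([ 0.629, -0.047]))]
tape_stand [(0.91, array([182.8, 256. ]), array([ 0.766, -0.07 ])), (0.89, array([194. , 344.3]), array([ 0.54 , -0.227])), (0.76, array([245.1, 324.2]), array([ 0.443, -0.031]))]
tray []
```

View pics/top0.png

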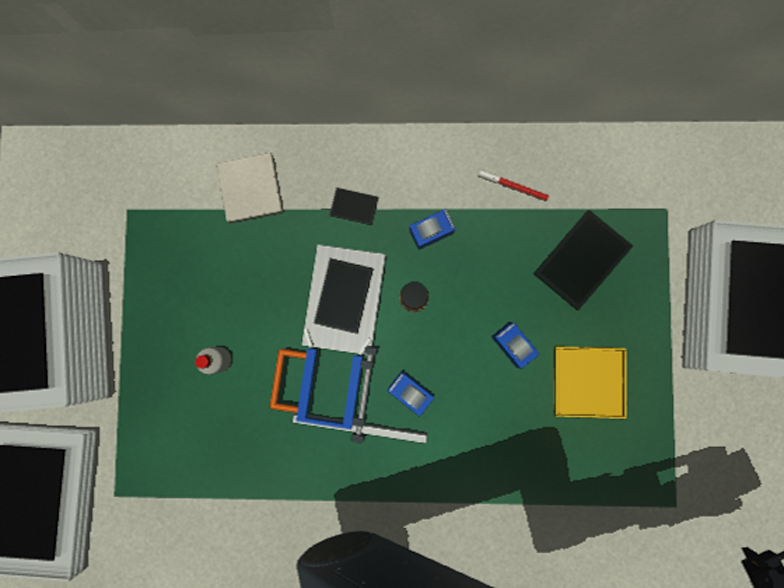

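View pics/side0.png

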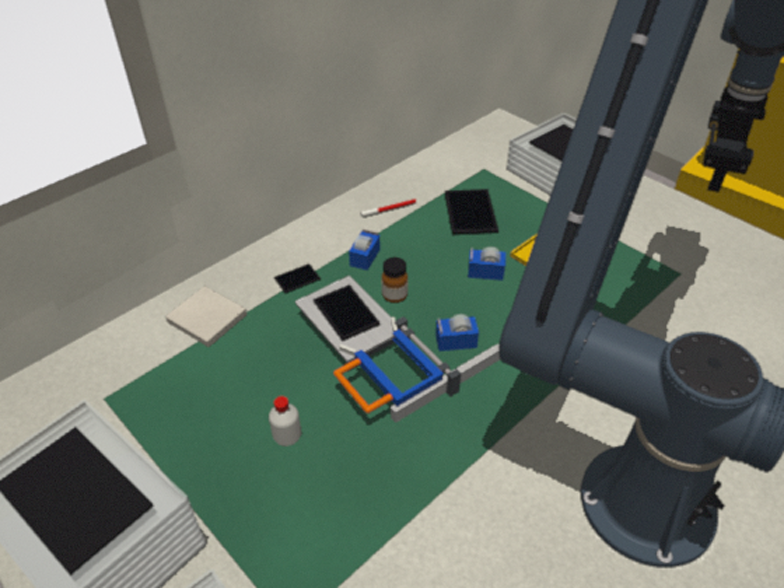

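Top picture (560-wide pixels): tape stands sit at (281,292), (247,369) and (163,308) [row, col]. The first is nearest the base (0.44 m) and stands on the landing side (-y of the hinge), so it is the one meant. Panels: large (186,413), small (147,253), middle-sized on the shelf (211,247); the shelf one fits. The bottle is beyond the bar and the jar is beside the shelf. I'll fit the models to the masks and make one confirming crop.

```bash
cat >> h.py <<'E'
from scipy.optimize import minimize
def box(x0,x1,y0,y1,z0,z1): return np.array([[x,y,z] for x in(x0,x1) for y in(y0,y1) for z in(z0,z1)])
def hullmask(c,P,S=4):
    m=np.zeros((420*S,560*S),np.uint8)
    uv=np.array([proj(c,p)[::-1] for p in P]); h=cv2.convexHull(np.float32((uv+.5)*S))
    cv2.fillPoly(m,[np.int32(np.round(h))],1); return m>0
def tr(P,q): 
    a=q[2]; R=np.array([[np.cos(a),-np.sin(a),0],[np.sin(a),np.cos(a),0],[0,0,1]]); return P@R.T+[q[0],q[1],0]
def obs(mask,S=4):
    m=cv2.resize(mask.astype(np.uint8),None,fx=S,fy=S,interpolation=cv2.INTER_NEAREST)
    p=cv2.convexHull(cv2.findNonZero(m)); o=np.zeros_like(m); cv2.fillPoly(o,[p],1); return o>0
def fit(pairs,P,q0):
    obsd=[(c,obs(m)) for c,m in pairs]
    def e(q):
        s=0
        for c,o in obsd:
            h=hullmask(c,tr(P,q)); s+=1-(h&o).sum()/(h|o).sum()
        return s/len(obsd)
    best=None
    d=np.array([.015,.015,.15]); sx=np.vstack([q0]+[np.array(q0)+d*np.eye(3)[i] for i in range(3)])
    r=minimize(e,q0,method="Nelder-Mead",options=dict(initial_simplex=sx,xatol=1e-4,fatol=1e-4))
    return r.x,r.fun
def pick(n,t,px):
    """trace nearest to px"""
    L=trace(n,t); 
    return min(L,key=lambda d:np.hypot(*(np.argwhere(d["pixels"]).mean(0)-px)))["pixels"] if L else None
FRAME=np.vstack([box(-.069,.064,.014,.116,.0325,.0515),box(-.05,.05,.158,.170,.036,.048)])
PANEL=box(-.063,.063,-.042,.042,.037,.045)
TAPE=np.vstack([box(-.038,.038,-.022,.022,0,.045),box(-.01,.01,-.01,.01,.045,.062)])
TRAY=box(-.065,.065,-.065,.065,0,.014)
E
python3 - <<'E'
from h import *
np.set_printoptions(precision=4,suppress=True)
C={n:cam(n) for n in("top","side")}
save(C["top"],"pics/crop1.png",(165,330,180,340),4 and 3.6)
G={}
for t,P,q0 in(("frame",FRAME,(.46,.045,-.15)),("panel",PANEL,(.63,.083,-.15)),("tape_stand",TAPE,(.442,-.034,-.7)),("tray",TRAY,(.475,-.37,0))):
    prs=[]
    for n,c in C.items():
        if t=="tray" and n=="side": continue
        px=proj(c,tr(P,q0).mean(0)); m=pick(n,t,px)
        if m is None: print(t,n,"none"); continue
        prs.append((c,m)); print(t,n,m.sum(),np.hypot(*(np.argwhere(m).mean(0)-px)).round(1),*(v for v in fit([(c,m)],P,q0)))
    if len(prs)>1: print("  both",*fit(prs,P,q0))
E
```

```text
frame top 1263 14.1 [ 0.4475  0.0364 -0.1204] 0.12553210279961136
frame side 1342 13.8 [ 0.4438  0.0448 -0.1613] 0.09119198747011792
  both [ 0.4513  0.04   -0.077 ] 0.1200668910732211
panel top 1481 2.8 [ 0.626   0.0893 -0.2224] 0.026561827641513158
panel side 1119 2.7 [ 0.6253  0.0906 -0.2365] 0.07320384294068505
  both [ 0.6259  0.0895 -0.2208] 0.05042053955684417
tape_stand top 521 2.1 [ 0.4463 -0.0355 -2.232 ] 0.05558571273477364
tape_stand side 544 51.5 [ 0.442 -0.034 -0.7  ] 1.0
  both [ 0.4463 -0.0355 -2.232 ] 0.5277928563673868
tray top 2539 3.2 [ 0.469  -0.3713 -0.014 ] 0.02120845491424095
```

View pics/crop1.png

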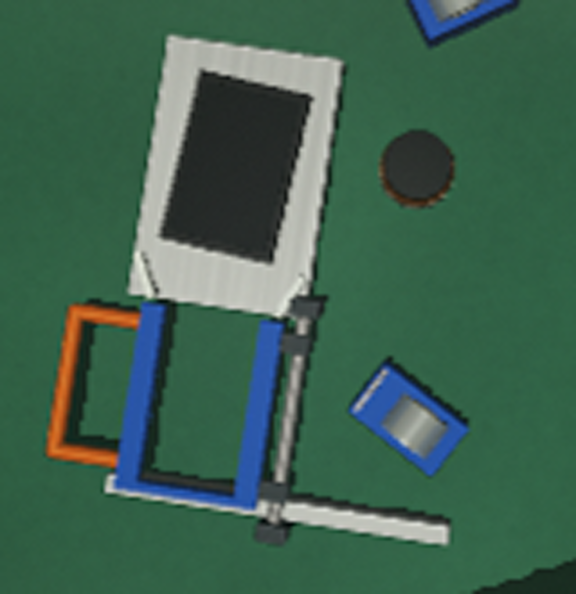

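The crop confirms it. The tape stand at crop (410,415), on the hinge's -y side, is the target, and the dark panel on the shelf at (237,165) is the middle-sized one. I'll refine the jig fit with colour masks.

```bash
cat >> h.py <<'E'
def near(c,m,P,grow=5):
    h=hullmask(c,P,1); return m&(cv2.dilate(h.astype(np.uint8),np.ones((2*grow+1,)*2))>0)
def cols(c):
    H=cv2.cvtColor(c["img"],cv2.COLOR_RGB2HSV); h,s,v=H[...,0],H[...,1],H[...,2]
    return (h>105)&(h<125)&(s>110)&(v>60), (h<16)&(s>140)&(v>90)
E
python3 - <<'E'
from h import *
np.set_printoptions(precision=4,suppress=True)
C={n:cam(n) for n in("top","side")}
def both(name,P,q,f,it=2):
    for _ in range(it):
        prs=[(c,near(c,f(c),tr(P,q))) for c in C.values()]
        r=fit(prs,P,q); q=r[0]
    print(name,*r,[m.sum() for _,m in prs]); 
    for p in prs: print("   ",*fit([p],P,q))
q0=(.452,.04,-.15)
both("frame",FRAME,q0,lambda c:cols(c)[0]|cols(c)[1])
both("bar",FRAME[8:],q0,lambda c:cols(c)[1],1)
both("blue",FRAME[:8],q0,lambda c:cols(c)[0])
both("tape",TAPE,(.446,-.0355,.9),lambda c:cols(c)[0])
# overlay
r=read_state(); print(r["position"],r["tcp_rot"],tips_ahead)
E
```

```text
frame [ 0.4487  0.0466 -0.1403] 0.016910699465998658 [np.int64(1124), np.int64(1255)]
    [ 0.4495  0.0471 -0.1332] 0.015868912442579597
    [ 0.4489  0.0461 -0.1377] 0.01382848221255717
bar [ 0.4572  0.0355 -0.0569] 0.6088799533271976 [np.int64(271), np.int64(281)]
    [ 0.4618  0.0348 -0.0433] 0.6363112391930836
    [ 0.4602  0.0357 -0.0365] 0.5764397905759162
blue [ 0.4489  0.0471 -0.1373] 0.026223007170159185 [np.int64(808), np.int64(900)]
    [ 0.4487  0.0475 -0.1401] 0.022652985817013915
    [ 0.448   0.0465 -0.1433] 0.027273880502346803
tape [ 0.4459 -0.0368  0.916 ] 0.0760281788021197 [np.int64(311), np.int64(453)]
    [ 0.4461 -0.0366  0.9256] 0.0258970701196094
    [ 0.4432 -0.0362  0.8214] 0.10672320876402508
[ 0.2593 -0.5686  0.2063] [[ 0.9099  0.4149  0.    ]
 [ 0.4149 -0.9099  0.    ]
 [ 0.     -0.     -1.    ]] 0.019
```

```bash
python3 -m jog '[{"tx":3.26,"ty":-3.39},{"tx":3.26,"ty":-3.39},{"tx":3.26,"ty":-3.39},{"tx":3.26,"ty":-3.39},{"tx":3.26,"ty":-3.39},{"tx":3.26,"ty":-3.39},{"tx":3.26,"ty":-3.39},{"tx":3.26,"ty":-3.39}]' && python3 -m jog '[{"tx":3.26,"ty":-3.39},{"tx":3.26,"ty":-3.39},{"tx":3.26,"ty":-3.39},{"tx":3.26,"ty":-3.39},{"roll":-0.125,"jaw":0.85},{"roll":-0.125},{"roll":-0.125},{"roll":-0.115}]'
cat >> h.py <<'E'
def goto(x,y,z=None,yang=None):
    """needed shift in tool axes (cm), roll (rad) for tool-y angle yang"""
    s=read_state(); R=np.array(s["tcp_rot"]); p=np.array(s["position"])
    d=np.array([x,y,p[2] if z is None else z])-p; t=R.T@d*100
    a=np.arctan2(R[1,1],R[0,1]); o=dict(pos=p.round(4),yang=round(a,3),shift_cm=t.round(2),f=np.round(s["force"],1),open=round(s["opening"],3),t=s["time_s"])
    if yang is not None:
        o["roll"]=round(-((yang-a+np.pi/2)%np.pi-np.pi/2),3)
    print(o)
E
python3 -c "
from h import *
goto(.446,-.0367,.03,-.65)"
```

```text
{'pos': array([ 0.2593, -0.5686,  0.2063]), 'yang': np.float64(-1.143), 'shift_cm': array([ 39.06, -40.65,  17.64]), 'f': array([-0.2, -0.4, -0.9]), 'open': 0.999, 't': 1.65, 'roll': np.float64(-0.493)}$[0]: bad value
```

```bash
python3 -m jog '[{"tx":3.26,"ty":-3.39,"tz":0,"roll":0,"jaw":1}]'; python3 -m jog --help | head -20
```

```text
time_s: 1.75
position: [0.2738, -0.5299, 0.2066]
tcp_rot: [[0.912, 0.411, 0.001], [0.411, -0.912, -0.007], [-0.002, 0.007, -1.0]]
force: [1.1, 0.4, 0.9]
opening: 1.0
grasp_force: 0.0invalid input: not JSON, or not a number
```

```bash
python3 -m jog '[{"tx":3.26,"ty":-3.39,"tz":0,"roll":0,"jaw":1},{"tx":3.26,"ty":-3.39,"tz":0,"roll":0,"jaw":1},{"tx":3.26,"ty":-3.39,"tz":0,"roll":0,"jaw":1},{"tx":3.26,"ty":-3.39,"tz":0,"roll":0,"jaw":1},{"tx":3.26,"ty":-3.39,"tz":0,"roll":0,"jaw":1},{"tx":3.26,"ty":-3.39,"tz":0,"roll":0,"jaw":1},{"tx":3.26,"ty":-3.39,"tz":0,"roll":0,"jaw":1},{"tx":3.26,"ty":-3.39,"tz":0,"roll":0,"jaw":1}]' >/dev/null
python3 -m jog '[{"tx":3.26,"ty":-3.39,"tz":0,"roll":0,"jaw":1},{"tx":3.26,"ty":-3.39,"tz":0,"roll":0,"jaw":1},{"tx":3.26,"ty":-3.39,"tz":0,"roll":0,"jaw":0.85},{"tx":0,"ty":0,"tz":0,"roll":-0.12,"jaw":0.85},{"tx":0,"ty":0,"tz":0,"roll":-0.12,"jaw":0.85},{"tx":0,"ty":0,"tz":0,"roll":-0.12,"jaw":0.85},{"tx":0,"ty":0,"tz":0,"roll":-0.13,"jaw":0.85},{"tx":0,"ty":0,"tz":0,"roll":0,"jaw":0.85}]'
python3 -c "
from h import *
goto(.446,-.0367,.03,-.65)"
```

```text
time_s: 3.35
position: [0.4466, -0.0361, 0.2065]
tcp_rot: [[0.607, 0.794, 0.0], [0.794, -0.607, -0.0], [0.0, 0.0, -1.0]]
force: [-0.7, 0.5, 0.2]
opening: 0.85
grasp_force: 0.0
{'pos': array([ 0.4466, -0.0361,  0.2065]), 'yang': np.float64(-0.653), 'shift_cm': array([-0.08, -0.02, 17.65]), 'f': array([-0.7,  0.5,  0.2]), 'open': 0.85, 't': 3.35, 'roll': np.float64(-0.003)}
```

Descend (TCP to about 0.03), grip, then lift.

```bash
python3 -m jog '[{"tx":0,"ty":0,"tz":4,"roll":0,"jaw":0.85},{"tx":0,"ty":0,"tz":4,"roll":0,"jaw":0.85},{"tx":0,"ty":0,"tz":4,"roll":0,"jaw":0.85},{"tx":0,"ty":0,"tz":3,"roll":0,"jaw":0.85},{"tx":0,"ty":0,"tz":2.6,"roll":0,"jaw":0.85},{"tx":0,"ty":0,"tz":0,"roll":0,"jaw":0.2},{"tx":0,"ty":0,"tz":0,"roll":0,"jaw":0.2},{"tx":0,"ty":0,"tz":0,"roll":0,"jaw":0.2}]'
python3 -m jog '[{"tx":0,"ty":0,"tz":0,"roll":0,"jaw":0.2},{"tx":0,"ty":0,"tz":0,"roll":0,"jaw":0.2},{"tx":0,"ty":0,"tz":0,"roll":0,"jaw":0.2},{"tx":0,"ty":0,"tz":-1,"roll":0,"jaw":0.2},{"tx":0,"ty":0,"tz":-3,"roll":0,"jaw":0.2},{"tx":0,"ty":0,"tz":-4,"roll":0,"jaw":0.2},{"tx":0,"ty":0,"tz":-4,"roll":0,"jaw":0.2},{"tx":0,"ty":0,"tz":0,"roll":0,"jaw":0.2}]'
python3 -c "
from h import *
goto(.469,-.3713)"
```

```text
time_s: 4.15
position: [0.4476, -0.0366, 0.0315]
tcp_rot: [[0.608, 0.794, 0.003], [0.794, -0.608, -0.001], [0.001, 0.002, -1.0]]
force: [-0.7, -0.3, -0.3]
opening: 0.663
grasp_force: 0.0
time_s: 4.95
position: [0.4498, -0.0371, 0.1551]
tcp_rot: [[0.607, 0.794, 0.011], [0.794, -0.607, -0.004], [0.004, 0.011, -1.0]]
force: [1.3, -0.8, -2.7]
opening: 0.317
grasp_force: 30.0
{'pos': array([ 0.4498, -0.0371,  0.1551]), 'yang': np.float64(-0.653), 'shift_cm': array([-25.38,  21.82,   0.14]), 'f': array([ 1.3, -0.8, -2.7]), 'open': 0.317, 't': 4.95}
```

```bash
python3 - <<'E'
from h import *
a=cam("top");b=cam("side")
A=cv2.resize(a["img"][190:330,220:360],(560,560),interpolation=cv2.INTER_CUBIC)
B=cv2.resize(b["img"][160:300,280:340],(240,560),interpolation=cv2.INTER_CUBIC)
cv2.imwrite("pics/g1.png",np.hstack([A,B])[:,:,::-1])
E
```

```text
(no output)
```

View pics/g1.png

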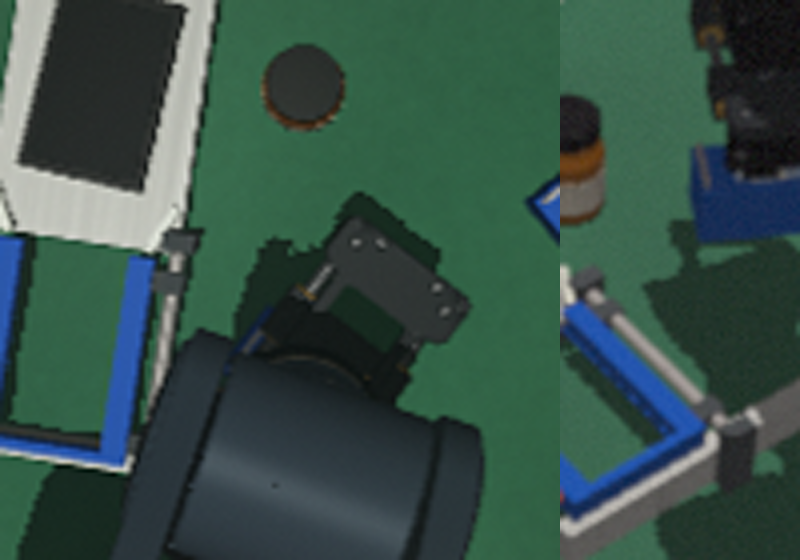

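The stand is lifted and level, but the opening (0.32, 28 mm) is smaller than the 44 mm expected. I'll check where the block hangs relative to the tool.

```bash
python3 - <<'E'
from h import *
np.set_printoptions(precision=4,suppress=True)
b=cam("side"); a=cam("top")
q=(.4485,-.037,.917)
for n,c in(("side",b),("top",a)):
    P=tr(TAPE,q)+[0,0,.1236]
    blue=cols(c)[0].copy()
    m=near(c,blue,P,8)
    if n=="side": m[235:]=0
    rr=np.argwhere(m); print(n,"obs rows/cols",rr.min(0),rr.max(0),m.sum()); print(np.round([proj(c,p) for p in P[:8]],1).tolist())
    out=c["img"].copy()
    for p in P[:8]:
        r,k=proj(c,p); cv2.circle(out,(int(round(k)),int(round(r))),1,(255,0,255),-1)
    r,k=np.int32(proj(c,P.mean(0)))
    cc=cv2.resize(out[r-45:r+45,k-45:k+45],(400,400),interpolation=cv2.INTER_CUBIC)
    globals()[n]=cc
cv2.imwrite("pics/g2.png",np.hstack([side,top])[:,:,::-1])
E
```

```text
side obs rows/cols [197 313] [220 344] 485
[[203.6, 339.6], [190.9, 340.9], [215.4, 343.0], [202.6, 344.4], [206.0, 310.8], [193.2, 311.4], [217.9, 313.5], [205.1, 314.2]]
top obs rows/cols [273 276] [283 283] 5
[[286.3, 311.7], [288.6, 312.8], [301.2, 300.2], [304.3, 300.8], [266.3, 286.2], [267.5, 286.0], [281.0, 274.7], [283.0, 274.0]]
```

View pics/g2.png

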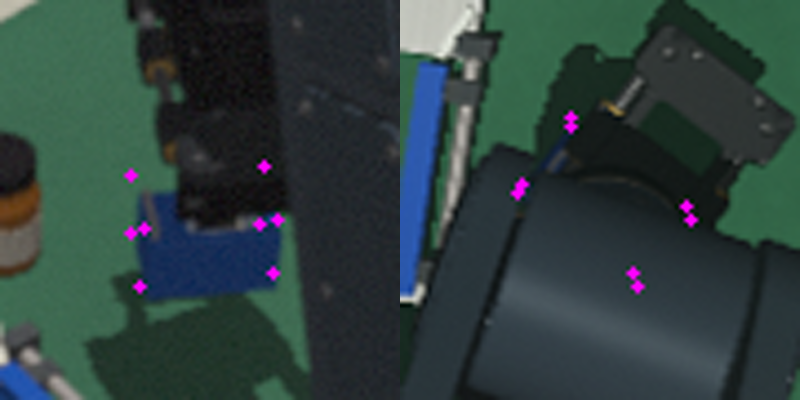

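The fingers were still closing when the lift began, so they hold the stand by its roll, level and firm (30 N). I'll carry it gently to the tray and lower until contact.

```bash
python3 -m jog '[{"tx":-0.8,"ty":0.7,"tz":0,"roll":0,"jaw":0.2},{"tx":-1.6,"ty":1.4,"tz":0,"roll":0,"jaw":0.2},{"tx":-2.3,"ty":2,"tz":0,"roll":0,"jaw":0.2},{"tx":-2.3,"ty":2,"tz":0,"roll":0,"jaw":0.2},{"tx":-2.3,"ty":2,"tz":0,"roll":0,"jaw":0.2},{"tx":-2.3,"ty":2,"tz":0,"roll":0,"jaw":0.2},{"tx":-2.3,"ty":2,"tz":0,"roll":0,"jaw":0.2},{"tx":-2.3,"ty":2,"tz":0,"roll":0,"jaw":0.2}]' | tail -3
python3 -m jog '[{"tx":-2.3,"ty":2,"tz":0,"roll":0,"jaw":0.2},{"tx":-2.3,"ty":2,"tz":0,"roll":0,"jaw":0.2},{"tx":-2.3,"ty":1.9,"tz":0,"roll":0,"jaw":0.2},{"tx":-1.5,"ty":1.2,"tz":0,"roll":0,"jaw":0.2},{"tx":-0.8,"ty":0.6,"tz":0,"roll":0,"jaw":0.2},{"tx":0,"ty":0,"tz":0,"roll":0,"jaw":0.2},{"tx":0,"ty":0,"tz":0,"roll":0,"jaw":0.2}]'
python3 - <<'E'
from h import *
goto(.469,-.3713)
c=cam("top"); d=cam("side")
A=cv2.resize(c["img"][200:320,360:480],(480,480),interpolation=cv2.INTER_CUBIC)
B=cv2.resize(d["img"][110:230,310:390],(320,480),interpolation=cv2.INTER_CUBIC)
cv2.imwrite("pics/t1.png",np.hstack([A,B])[:,:,::-1])
E
```

```text
force: [1.2, -0.4, -2.4]
opening: 0.317
grasp_force: 30.0
time_s: 6.65
position: [0.4644, -0.3691, 0.1492]
tcp_rot: [[0.608, 0.794, -0.002], [0.794, -0.608, 0.003], [0.001, -0.003, -1.0]]
force: [-0.2, 0.3, -2.6]
opening: 0.315
grasp_force: 30.0
{'pos': array([ 0.4644, -0.3691,  0.1492]), 'yang': np.float64(-0.653), 'shift_cm': array([ 0.11,  0.49, -0.  ]), 'f': array([-0.2,  0.3, -2.6]), 'open': 0.315, 't': 6.65}
```

View pics/t1.png

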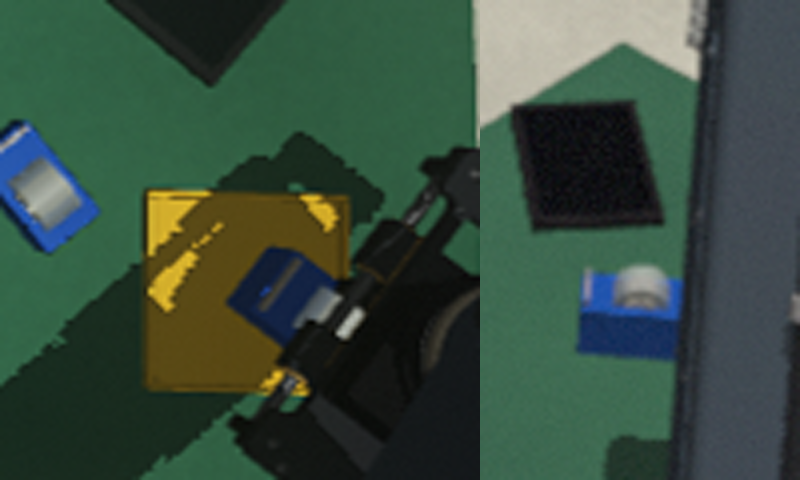

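The stand hangs level by its roll over the tray (crop ~(300,300)). Lowering, with force checks.

```bash
python3 -m jog '[{"tx":0.1,"ty":0.5,"tz":1,"roll":0,"jaw":0.2},{"tx":0,"ty":0,"tz":2,"roll":0,"jaw":0.2},{"tx":0,"ty":0,"tz":2,"roll":0,"jaw":0.2},{"tx":0,"ty":0,"tz":1.5,"roll":0,"jaw":0.2},{"tx":0,"ty":0,"tz":0.6,"roll":0,"jaw":0.2},{"tx":0,"ty":0,"tz":0.3,"roll":0,"jaw":0.2},{"tx":0,"ty":0,"tz":0.3,"roll":0,"jaw":0.2}]' | egrep 'pos|^force'
python3 -m jog '[{"tx":0,"ty":0,"tz":0.3,"roll":0,"jaw":0.2},{"tx":0,"ty":0,"tz":0.3,"roll":0,"jaw":0.2}]' | egrep 'pos|^force'
python3 -m jog '[{"tx":0,"ty":0,"tz":0,"roll":0,"jaw":0.2}]' | egrep 'pos|^force'
```

```text
position: [0.4705, -0.3728, 0.0736]
force: [0.1, 0.2, -1.7]
position: [0.4703, -0.373, 0.0678]
force: [0.3, 0.2, -2.5]
position: [0.4698, -0.3726, 0.0673]
force: [-0.7, 0.2, -3.1]
```

```bash
for i in 1; do python3 -m jog '[{"tx":0,"ty":0,"tz":0.3,"roll":0,"jaw":0.2},{"tx":0,"ty":0,"tz":0.2,"roll":0,"jaw":0.2}]' | egrep 'pos|^force'; done
python3 -m jog '[{"tx":0,"ty":0,"tz":0.2,"roll":0,"jaw":0.2},{"tx":0,"ty":0,"tz":0,"roll":0,"jaw":0.2}]' | egrep 'pos|^force'
python3 -c "
from h import *
c=cam('side');d=cam('top')
A=cv2.resize(c['img'][110:230,310:390],(320,480),interpolation=cv2.INTER_CUBIC);B=cv2.resize(d['img'][200:320,360:480],(480,480),interpolation=cv2.INTER_CUBIC)
cv2.imwrite('pics/t2.png',np.hstack([B,A])[:,:,::-1])"
```

```text
position: [0.4699, -0.3728, 0.0624]
force: [-0.3, 0.1, -2.2]
position: [0.4697, -0.3725, 0.06]
force: [0.3, 1.1, -2.5]
```

View pics/t2.png

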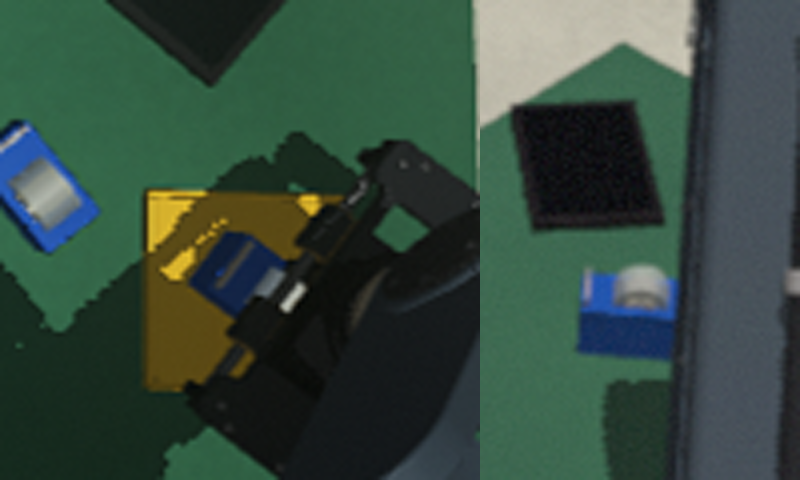

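Still hanging and centred in the tray, with no contact yet. Continuing down.

```bash
for a in 1 2 3 4; do :; done
python3 -m jog '[{"tx":0,"ty":0,"tz":0.2,"roll":0,"jaw":0.2},{"tx":0,"ty":0,"tz":0.2,"roll":0,"jaw":0.2}]' | egrep 'pos|^force'
python3 -m jog '[{"tx":0,"ty":0,"tz":0.2,"roll":0,"jaw":0.2},{"tx":0,"ty":0,"tz":0.2,"roll":0,"jaw":0.2}]' | egrep 'pos|^force'
python3 -m jog '[{"tx":0,"ty":0,"tz":0.2,"roll":0,"jaw":0.2},{"tx":0,"ty":0,"tz":0.2,"roll":0,"jaw":0.2}]' | egrep 'pos|^force'
```

```text
position: [0.47, -0.3727, 0.0563]
force: [0.3, 0.0, -2.5]
position: [0.4699, -0.3726, 0.0521]
force: [0.7, 0.9, -2.2]
position: [0.4699, -0.3726, 0.0481]
force: [0.3, -0.1, -2.6]
```

```bash
python3 -m jog '[{"tx":0,"ty":0,"tz":0.2,"roll":0,"jaw":0.2},{"tx":0,"ty":0,"tz":0,"roll":0,"jaw":0.2}]' | egrep 'pos|^force'
```

```text
position: [0.4697, -0.3724, 0.046]
force: [-0.4, 0.1, -2.4]
```

```bash
python3 -m jog '[{"tx":0,"ty":0,"tz":0.2,"roll":0,"jaw":0.2},{"tx":0,"ty":0,"tz":0,"roll":0,"jaw":0.2}]' | egrep 'pos|^force'
python3 -m jog '[{"tx":0,"ty":0,"tz":0.2,"roll":0,"jaw":0.2},{"tx":0,"ty":0,"tz":0,"roll":0,"jaw":0.2}]' | egrep 'pos|^force'
```

```text
position: [0.4698, -0.3725, 0.0441]
force: [0.4, -0.9, -2.3]
position: [0.4698, -0.3725, 0.0421]
force: [0.1, -0.0, -3.3]
```

```bash
python3 -m jog '[{"tx":0,"ty":0,"tz":0.15,"roll":0,"jaw":0.2},{"tx":0,"ty":0,"tz":0,"roll":0,"jaw":0.2}]' | egrep 'pos|^force'
python3 -m jog '[{"tx":0,"ty":0,"tz":0.15,"roll":0,"jaw":0.2},{"tx":0,"ty":0,"tz":0,"roll":0,"jaw":0.2}]' | egrep 'pos|^force'
```

```text
position: [0.4701, -0.3728, 0.0416]
force: [-0.2, 0.7, 1.9]
position: [0.4703, -0.373, 0.0414]
force: [-1.4, 1.8, 10.3]
```

Contact at TCP z 0.0415 (10 N). Releasing and retreating.

```bash
python3 -m jog '[{"tx":0,"ty":0,"tz":-0.1,"roll":0,"jaw":0.7},{"tx":0,"ty":0,"tz":0,"roll":0,"jaw":0.7},{"tx":0,"ty":0,"tz":0,"roll":0,"jaw":0.7},{"tx":0,"ty":0,"tz":0,"roll":0,"jaw":0.7},{"tx":0,"ty":0,"tz":0,"roll":0,"jaw":0.7},{"tx":0,"ty":0,"tz":0,"roll":0,"jaw":0.7},{"tx":0,"ty":0,"tz":-0.5,"roll":0,"jaw":0.7},{"tx":0,"ty":0,"tz":-1,"roll":0,"jaw":0.7}]'
python3 -m jog '[{"tx":0,"ty":0,"tz":-2,"roll":0,"jaw":0.7},{"tx":0,"ty":0,"tz":-3,"roll":0,"jaw":0.7},{"tx":0,"ty":0,"tz":-4,"roll":0,"jaw":0.3},{"tx":0,"ty":0,"tz":-4,"roll":0,"jaw":0},{"tx":3,"ty":-3,"tz":0,"roll":0,"jaw":0},{"tx":3,"ty":-3,"tz":0,"roll":0,"jaw":0},{"tx":3,"ty":-3,"tz":0,"roll":0,"jaw":0},{"tx":3,"ty":-3,"tz":0,"roll":0,"jaw":0}]'
python3 - <<'E'
from h import *
np.set_printoptions(precision=4,suppress=True)
c=cam("top"); P=TAPE+[0,0,.004]; q=np.array([.47,-.373,.92])
m=near(c,cols(c)[0],tr(P,q),6); print(m.sum(),fit([(c,m)],P,q))
d=cam("side"); save(c,"pics/x.png")
A=cv2.resize(c["img"][220:310,380:470],(400,400),interpolation=cv2.INTER_CUBIC)
B=cv2.resize(d["img"][130:220,340:430],(400,400),interpolation=cv2.INTER_CUBIC)
cv2.imwrite("pics/t3.png",np.hstack([A,B])[:,:,::-1])
E
```

```text
time_s: 10.65
position: [0.4694, -0.3722, 0.0551]
tcp_rot: [[0.608, 0.794, -0.001], [0.794, -0.608, 0.001], [0.0, -0.002, -1.0]]
force: [-0.6, -0.7, -0.2]
opening: 0.697
grasp_force: 0.0
time_s: 11.45
position: [0.4472, -0.2031, 0.1864]
tcp_rot: [[0.608, 0.794, 0.001], [0.794, -0.608, -0.001], [0.0, 0.002, -1.0]]
force: [0.9, 0.5, 1.1]
opening: 0.242
grasp_force: 0.0
165 (array([ 0.47  , -0.3764,  0.9655]), np.float64(0.32209909332356446))
```

View pics/t3.png

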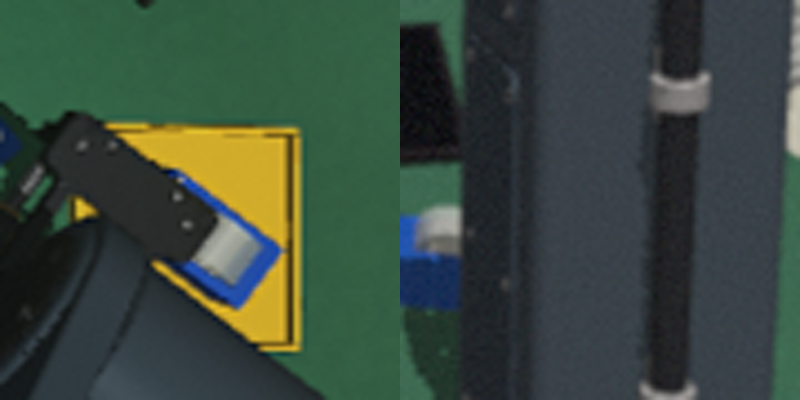

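The stand is upright on the tray floor (crop ~(220,240)). I'll recheck its position once the arm is clear. Now the panel: roll the tool so the jaws lie along jig y and go behind the panel's rear edge.

```bash
python3 -m jog '[{"tx":0,"ty":0,"tz":0,"roll":0.149,"jaw":0.4},{"tx":0,"ty":0,"tz":0,"roll":0.149,"jaw":0.4},{"tx":0,"ty":0,"tz":0,"roll":0.149,"jaw":0.4},{"tx":0,"ty":0,"tz":0,"roll":0.149,"jaw":0.4},{"tx":0,"ty":0,"tz":0,"roll":0.149,"jaw":0.4},{"tx":0,"ty":0,"tz":0,"roll":0.149,"jaw":0.4},{"tx":0,"ty":0,"tz":0,"roll":0.149,"jaw":0.4},{"tx":0,"ty":0,"tz":0,"roll":0,"jaw":0.4}]' >/dev/null
python3 - <<'E'
from h import *
np.set_printoptions(precision=4,suppress=True)
goto(.7173,.0757,.0585,-1.710)
print(read_state()["joint_positions"])
c=cam("top"); P=TAPE+[0,0,.004]; q=np.array([.469,-.38,.95])
m=near(c,cols(c)[0],tr(P,q),6); print(m.sum(),fit([(c,m)],P,q))
E
```

```text
{'pos': array([ 0.448 , -0.2053,  0.1861]), 'yang': np.float64(-1.696), 'shift_cm': array([ 23.19, -31.26,  12.76]), 'f': array([ 0.2, -0.2, -0.1]), 'open': 0.399, 't': 12.35, 'roll': np.float64(0.014)}
[-37.6371  21.7134 102.0891  -0.0101  56.0951  59.5484]
249 (array([ 0.4716, -0.3772,  1.0445]), np.float64(0.24990757855822554))
```

```bash
python3 -m jog '[{"tx":2.58,"ty":-3.47,"tz":0,"roll":0.014,"jaw":0.4},{"tx":2.58,"ty":-3.47,"tz":0,"roll":0,"jaw":0.4},{"tx":2.58,"ty":-3.47,"tz":0,"roll":0,"jaw":0.4},{"tx":2.58,"ty":-3.47,"tz":0,"roll":0,"jaw":0.4},{"tx":2.58,"ty":-3.47,"tz":0,"roll":0,"jaw":0.4},{"tx":2.58,"ty":-3.47,"tz":0,"roll":0,"jaw":0.4},{"tx":2.58,"ty":-3.47,"tz":0,"roll":0,"jaw":0.4},{"tx":2.58,"ty":-3.47,"tz":0,"roll":0,"jaw":0.4}]' >/dev/null
python3 -m jog '[{"tx":2.58,"ty":-3.47,"tz":0,"roll":0,"jaw":0.4},{"tx":0,"ty":0,"tz":0,"roll":0,"jaw":0.4}]' >/dev/null
python3 - <<'E'
from h import *
np.set_printoptions(precision=4,suppress=True)
goto(.7173,.0757,.0585,-1.710)
c=cam("top"); d=cam("side"); P=TAPE+[0,0,.004]; q=np.array([.471,-.377,1.])
m=near(c,cols(c)[0],tr(P,q),6); print(m.sum(),fit([(c,m)],P,q))
P=PANEL;q=np.array([.6258,.0897,-.221])
for n in("top","side"):
    m=pick(n,"panel",proj(c if n=="top" else d,[.6258,.0897,.041])); print(m.sum(),fit([(c if n=="top" else d,m)],P,q))
E
```

```text
{'pos': array([0.7238, 0.0774, 0.1851]), 'yang': np.float64(-1.702), 'shift_cm': array([-0.67,  0.28, 12.66]), 'f': array([-0.8, -0.3, -0.2]), 'open': 0.4, 't': 13.4, 'roll': np.float64(0.008)}
330 (array([ 0.4715, -0.3732,  0.9467]), np.float64(0.06623058053965658))
504 (array([ 0.6224,  0.0762, -0.1717]), np.float64(0.6002057938895045))
1030 (array([ 0.6254,  0.0904, -0.2247]), np.float64(0.031136452568617634))
```

The tape stand is centred in the tray (within 3 mm). Descending behind the panel.

```bash
python3 -m jog '[{"tx":-0.1,"ty":0.28,"tz":3,"roll":0.008,"jaw":0.4},{"tx":0,"ty":0,"tz":3,"roll":0,"jaw":0.4},{"tx":0,"ty":0,"tz":3,"roll":0,"jaw":0.4},{"tx":0,"ty":0,"tz":2.4,"roll":0,"jaw":0.4},{"tx":0,"ty":0,"tz":0.8,"roll":0,"jaw":0.4},{"tx":0,"ty":0,"tz":0.4,"roll":0,"jaw":0.4},{"tx":0,"ty":0,"tz":0,"roll":0,"jaw":0.4}]'
cat >> h.py <<'E'
J=np.array([.4487,.0466,-.139])
def jig(p):
    c,s=np.cos(J[2]),np.sin(J[2]); d=np.array(p)[:2]-J[:2]; return np.array([c*d[0]+s*d[1],-s*d[0]+c*d[1]])
def wj(x,y):
    c,s=np.cos(J[2]),np.sin(J[2]); return np.array([J[0]+c*x-s*y,J[1]+s*x+c*y])
E
python3 -c "
from h import *
print(jig(read_state()['position']))
goto(*wj(.0735,.065),.059,-1.71)"
```

```text
time_s: 14.3
position: [0.7193, 0.0697, 0.0602]
tcp_rot: [[0.989, -0.147, 0.001], [-0.147, -0.989, -0.0], [0.001, -0.0, -1.0]]
force: [0.1, 0.6, -0.4]
opening: 0.404
grasp_force: 0.0
[0.26480892 0.06036364]
{'pos': array([0.7193, 0.0697, 0.0602]), 'yang': np.float64(-1.719), 'shift_cm': array([-19.13,  -0.3 ,   0.1 ]), 'f': array([ 0.1,  0.6, -0.4]), 'open': 0.404, 't': 14.3, 'roll': np.float64(-0.009)}
```

```bash
python3 -m jog '[{"tx":-1.5,"ty":-0.3,"tz":0,"roll":-0.009,"jaw":0.4},{"tx":-1,"ty":0,"tz":0,"roll":0,"jaw":0.4},{"tx":-1,"ty":0,"tz":0,"roll":0,"jaw":0.4},{"tx":-1,"ty":0,"tz":0,"roll":0,"jaw":0.4},{"tx":-1,"ty":0,"tz":0,"roll":0,"jaw":0.4},{"tx":-1,"ty":0,"tz":0,"roll":0,"jaw":0.4},{"tx":-1,"ty":0,"tz":0,"roll":0,"jaw":0.4},{"tx":-1,"ty":0,"tz":0,"roll":0,"jaw":0.4}]' | egrep 'pos|^force'
python3 -c "
from h import *
goto(*wj(.0735,.065),.059,-1.71)
d=cam('side');c=cam('top')
A=cv2.resize(c['img'][190:290,200:300],(400,400),interpolation=cv2.INTER_CUBIC)
B=cv2.resize(d['img'][200:300,230:330],(400,400),interpolation=cv2.INTER_CUBIC)
cv2.imwrite('pics/p1.png',np.hstack([A,B])[:,:,::-1])
m=pick('side','panel',proj(d,[.57,.09,.041])); q,e=fit([(d,m)],PANEL,np.array([*wj(.12,.065),-.139])); print(q,e,jig(q),q[2]-J[2])"
```

```text
position: [0.6344, 0.0854, 0.0593]
force: [0.7, 0.5, 0.7]
{'pos': array([0.6344, 0.0854, 0.0593]), 'yang': np.float64(-1.709), 'shift_cm': array([-10.5 ,  -0.1 ,   0.03]), 'f': array([0.7, 0.5, 0.7]), 'open': 0.402, 't': 15.1, 'roll': np.float64(0.001)}
[ 0.62616438  0.09067869 -0.21540522] 0.053770385919586605 [0.16964551 0.06824174] -0.07640521989674098
```

View pics/p1.png

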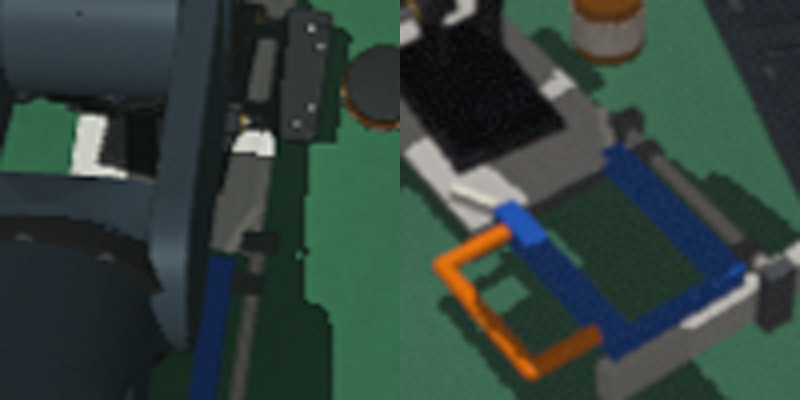

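The side crop (panel front edge at ~(455,170)-(565,125)) and the fit show the panel has not moved, with no force: the fingers passed above it. The tips are therefore higher than stated. I'll go back behind the panel and find the shelf by touch.

```bash
python3 -m jog '[{"tx":0,"ty":0,"tz":-0.5,"roll":0,"jaw":0.4},{"tx":2,"ty":0,"tz":0,"roll":0,"jaw":0.4},{"tx":2.2,"ty":0,"tz":0,"roll":0,"jaw":0.4},{"tx":2.2,"ty":0,"tz":0,"roll":0,"jaw":0.4},{"tx":2.2,"ty":0,"tz":0,"roll":0,"jaw":0.4},{"tx":0,"ty":0,"tz":0.4,"roll":0,"jaw":0.4},{"tx":0,"ty":0,"tz":0.3,"roll":0,"jaw":0.4},{"tx":0,"ty":0,"tz":0,"roll":0,"jaw":0.4}]' | egrep 'pos|^force'
python3 -m jog '[{"tx":0,"ty":0,"tz":0.2,"roll":0,"jaw":0.4},{"tx":0,"ty":0,"tz":0,"roll":0,"jaw":0.4}]' | egrep 'pos|^force'
python3 -c "
from h import *
print(jig(read_state()['position']))
d=cam('side')
m=pick('side','panel',proj(d,[.626,.09,.041])); q,e=fit([(d,m)],PANEL,np.array([.626,.09,-.22])); print(q,e,jig(q),q[2]-J[2])"
```

```text
position: [0.7183, 0.0737, 0.0562]
force: [-0.6, -0.0, -0.2]
position: [0.7194, 0.0736, 0.0551]
force: [-0.7, 0.2, -0.6]
[0.26436221 0.06428675]
[ 0.625069    0.09007271 -0.22066743] 0.04263377157387871 [0.16864466 0.06748984] -0.08166743040692909
```

```bash
python3 -m jog '[{"tx":0,"ty":0,"tz":0.2,"roll":0,"jaw":0.4},{"tx":0,"ty":0,"tz":0.2,"roll":0,"jaw":0.4}]' | egrep 'pos|^force'
python3 -m jog '[{"tx":0,"ty":0,"tz":0.2,"roll":0,"jaw":0.4},{"tx":0,"ty":0,"tz":0.2,"roll":0,"jaw":0.4}]' | egrep 'pos|^force'
```

```text
position: [0.7205, 0.0734, 0.0515]
force: [0.2, 0.7, 0.2]
position: [0.7203, 0.0734, 0.0471]
force: [0.6, 0.4, 0.4]
```

```bash
python3 -m jog '[{"tx":0,"ty":0,"tz":0.2,"roll":0,"jaw":0.4},{"tx":0,"ty":0,"tz":0.2,"roll":0,"jaw":0.4}]' | egrep 'pos|^force'
python3 -c "
from h import *
d=cam('side');c=cam('top')
for n in(d,c): print(proj(n,read_state()['position']))
B=cv2.resize(d['img'][140:260,200:320],(480,480),interpolation=cv2.INTER_CUBIC)
A=cv2.resize(c['img'][140:260,200:280],(320,480),interpolation=cv2.INTER_CUBIC)
cv2.imwrite('pics/p2.png',np.hstack([B,A])[:,:,::-1])"
```

```text
position: [0.7204, 0.0734, 0.0431]
force: [-0.8, 0.2, -0.2]
[202.09073019 228.88532092]
[175.25679871 251.33297941]
```

View pics/p2.png

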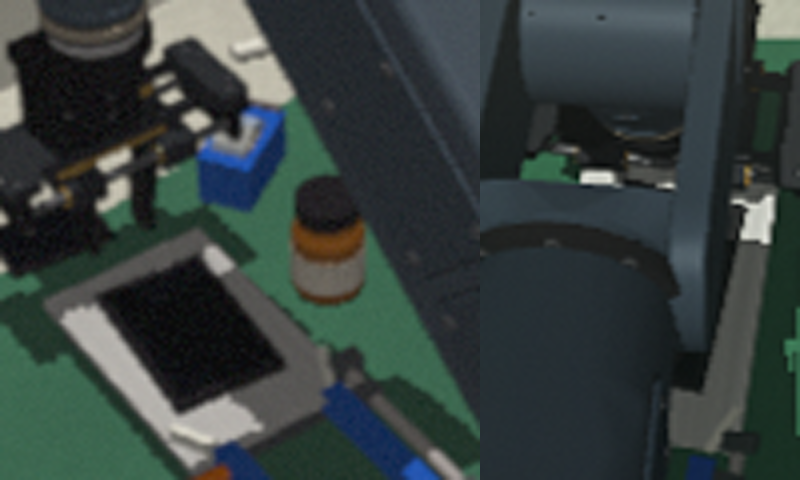

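The fingers (tips at crop (145,222) and (95,245)) hang clearly above the bench behind the panel. In the side view the tips are ~14 mm above the reported TCP, so they sit ~32 mm higher than stated, which also explains the grip on the roll. Continuing the touch-down search, expected near TCP 0.024.

```bash
python3 -m jog '[{"tx":0,"ty":0,"tz":0.4,"roll":0,"jaw":0.4},{"tx":0,"ty":0,"tz":0.4,"roll":0,"jaw":0.4},{"tx":0,"ty":0,"tz":0,"roll":0,"jaw":0.4}]' | egrep 'pos|^force'
python3 -m jog '[{"tx":0,"ty":0,"tz":0.3,"roll":0,"jaw":0.4},{"tx":0,"ty":0,"tz":0,"roll":0,"jaw":0.4}]' | egrep 'pos|^force'
python3 -m jog '[{"tx":0,"ty":0,"tz":0.2,"roll":0,"jaw":0.4},{"tx":0,"ty":0,"tz":0,"roll":0,"jaw":0.4}]' | egrep 'pos|^force'
```

```text
position: [0.7197, 0.0734, 0.0344]
force: [0.7, 0.2, -0.4]
position: [0.7201, 0.0734, 0.0319]
force: [0.4, 0.0, -0.2]
position: [0.7203, 0.0734, 0.0301]
force: [-0.1, -0.6, 0.0]
```

```bash
python3 -m jog '[{"tx":0,"ty":0,"tz":0.2,"roll":0,"jaw":0.4},{"tx":0,"ty":0,"tz":0,"roll":0,"jaw":0.4}]' | egrep 'pos|^force'
```

```text
position: [0.7202, 0.0734, 0.0281]
force: [-1.0, -0.3, -0.5]
```

```bash
python3 -m jog '[{"tx":0,"ty":0,"tz":0.2,"roll":0,"jaw":0.4},{"tx":0,"ty":0,"tz":0,"roll":0,"jaw":0.4}]' | egrep 'pos|^force'
```

```text
position: [0.7202, 0.0734, 0.0261]
force: [-0.3, 0.1, -0.5]
```

No contact, but the fingers may be past the shelf's far end (jig x 0.26). I'll rise, move in to x≈0.246 between the panel's rear edge and the shelf end, and touch again.

```bash
python3 -m jog '[{"tx":0,"ty":0,"tz":-1.5,"roll":0,"jaw":0.4},{"tx":0,"ty":0,"tz":-2,"roll":0,"jaw":0.4},{"tx":-0.9,"ty":0,"tz":0,"roll":0,"jaw":0.4},{"tx":-0.9,"ty":0,"tz":0,"roll":0,"jaw":0.4},{"tx":0,"ty":0,"tz":0.5,"roll":0,"jaw":0.4},{"tx":0,"ty":0,"tz":0.5,"roll":0,"jaw":0.4},{"tx":0,"ty":0,"tz":0,"roll":0,"jaw":0.4}]' | egrep 'pos|^force'
python3 -m jog '[{"tx":0,"ty":0,"tz":0.3,"roll":0,"jaw":0.4},{"tx":0,"ty":0,"tz":0,"roll":0,"jaw":0.4}]' | egrep 'pos|^force'
python3 -c "
from h import *
print(jig(read_state()['position']))"
```

```text
position: [0.7013, 0.0759, 0.0494]
force: [-0.1, -0.0, -0.8]
position: [0.7023, 0.0758, 0.0474]
force: [-0.8, 0.6, 0.3]
[0.24715251 0.06408788]
```

```bash
python3 -m jog '[{"tx":0,"ty":0,"tz":0.3,"roll":0,"jaw":0.4},{"tx":0,"ty":0,"tz":0,"roll":0,"jaw":0.4}]' | egrep 'pos|^force'
```

```text
position: [0.7024, 0.0758, 0.0449]
force: [0.2, -0.3, 0.1]
```

```bash
python3 -m jog '[{"tx":0,"ty":0,"tz":0.3,"roll":0,"jaw":0.4},{"tx":0,"ty":0,"tz":0,"roll":0,"jaw":0.4}]' | egrep 'pos|^force'
```

```text
position: [0.7023, 0.0759, 0.0419]
force: [-0.2, 0.5, 0.2]
```

```bash
python3 -m jog '[{"tx":0,"ty":0,"tz":0.3,"roll":0,"jaw":0.4},{"tx":0,"ty":0,"tz":0,"roll":0,"jaw":0.4}]' | egrep 'pos|^force'
```

```text
position: [0.7022, 0.0759, 0.0389]
force: [-0.4, -0.4, 0.2]
```

```bash
python3 -m jog '[{"tx":0,"ty":0,"tz":0.3,"roll":0,"jaw":0.4},{"tx":0,"ty":0,"tz":0,"roll":0,"jaw":0.4}]' | egrep 'pos|^force'

```

```text
position: [0.7022, 0.0759, 0.0359]
force: [0.4, -0.4, 0.5]
```

```bash
python3 -m jog '[{"tx":0,"ty":0,"tz":0.3,"roll":0,"jaw":0.4},{"tx":0,"ty":0,"tz":0,"roll":0,"jaw":0.4}]' | egrep 'pos|^force'

```

```text
position: [0.7022, 0.0759, 0.0329]
force: [0.4, -0.2, 1.3]
```

```bash
python3 -m jog '[{"tx":0,"ty":0,"tz":0.2,"roll":0,"jaw":0.4},{"tx":0,"ty":0,"tz":0,"roll":0,"jaw":0.4}]' | egrep 'pos|^force'

```

```text
position: [0.7024, 0.0759, 0.031]
force: [-0.3, 0.3, -0.3]
```

```bash
python3 -m jog '[{"tx":0,"ty":0,"tz":0.2,"roll":0,"jaw":0.4},{"tx":0,"ty":0,"tz":0,"roll":0,"jaw":0.4}]' | egrep 'pos|^force|time'

```

```text
time_s: 20.45
position: [0.7024, 0.0759, 0.029]
force: [0.3, -0.4, -0.4]
```

```bash
python3 -m jog '[{"tx":0,"ty":0,"tz":0.2,"roll":0,"jaw":0.4},{"tx":0,"ty":0,"tz":0,"roll":0,"jaw":0.4}]' | egrep 'pos|^force'

```

```text
position: [0.7024, 0.0759, 0.0271]
force: [0.5, -0.8, 0.4]
```

```bash
python3 -m jog '[{"tx":0,"ty":0,"tz":0.2,"roll":0,"jaw":0.4},{"tx":0,"ty":0,"tz":0,"roll":0,"jaw":0.4}]' | egrep 'pos|^force'

```

```text
position: [0.7024, 0.0759, 0.025]
force: [0.5, 0.1, -1.0]
```

```bash
python3 -m jog '[{"tx":0,"ty":0,"tz":0.15,"roll":0,"jaw":0.4},{"tx":0,"ty":0,"tz":0,"roll":0,"jaw":0.4}]' | egrep 'pos|^force'

```

```text
position: [0.7024, 0.0759, 0.0236]
force: [-0.5, -0.2, -0.9]
```

```bash
python3 -m jog '[{"tx":0,"ty":0,"tz":0.15,"roll":0,"jaw":0.4},{"tx":0,"ty":0,"tz":0,"roll":0,"jaw":0.4}]' | egrep 'pos|^force|time'

```

```text
time_s: 21.25
position: [0.7024, 0.0759, 0.0221]
force: [0.8, 0.6, -0.9]
```

```bash
python3 -m jog '[{"tx":0,"ty":0,"tz":0.15,"roll":0,"jaw":0.4},{"tx":0,"ty":0,"tz":0,"roll":0,"jaw":0.4}]' | egrep 'pos|^force'

```

```text
position: [0.7028, 0.0759, 0.0213]
force: [0.2, -0.5, 2.1]
```

```bash
python3 -m jog '[{"tx":0,"ty":0,"tz":0.15,"roll":0,"jaw":0.4},{"tx":0,"ty":0,"tz":0,"roll":0,"jaw":0.4}]' | egrep 'pos|^force'

```

```text
position: [0.7029, 0.0759, 0.0213]
force: [-2.5, 0.2, 8.9]
```

```bash
python3 - <<'E'
from h import *
d=cam("side")
p=np.array(read_state()["position"])
x=wj(*jig(p))
for y in(.064-.025,.064,.064+.025):
    print(y,[ (z,proj(d,[*wj(.2375,y),z]).round(1).tolist()) for z in(.037,.045,.055)])
g=cv2.cvtColor(d["img"],cv2.COLOR_RGB2GRAY)
print("cols 208-252 rows 190-222")
for r in range(190,224): print(r,' '.join(f"{v:3d}" for v in g[r,208:252:2]))
E
```

```text
0.039 [(0.037, [205.3, 241.6]), (0.045, [203.3, 241.4]), (0.055, [200.8, 241.2])]
0.064 [(0.037, [208.9, 234.2]), (0.045, [206.9, 234.0]), (0.055, [204.4, 233.7])]
0.089 [(0.037, [212.6, 226.7]), (0.045, [210.6, 226.4]), (0.055, [208.0, 226.1])]
cols 208-252 rows 190-222
190  49  44  46  43  44  37  27  32  51  65  92 112  87  75  53  51  48  31  44  23  53  71
191  44  46  43  45  34  28  31  48  65  53  86  88  82  64  49  53  33  14  49  54  81  88
192  47  48  47  35  34  33  52  63  49  34  38  70  86  71  40  32  19  21  75  79  89  90
193  48  46  48  39  21  38  63  52  28  24  23  61  76  65  35  24  21  26  85  92  89  88
194  44  45  47  37  27  37  51  31  31  24  27  39  69  84  44  28  20  30  88  89  89  90
195  51  44  47  39  21  32  34  34  31  27  26  34  83  90  49  22  22  28  84  86  89  83
196  54  44  42  30  17  30  52  44  35  28  29  34  89  91  56  16  21  23  69  78  83  69
197  45  38  30  19  12  45  87  43  23  28  25  35  92  89  44  23  26  22  49  55  69  62
198  37  30  24  18  38  72 101  45  26  24  26  43  88  87  42  22  16  31  52  67  87  76

[... 1599 characters left out ...]
  59  13  19  12  11  19  17  13  14  19  15  15  13  19
217  49  66  82  86  84  85  85  86  73  32  24  13  11  18  13  18  15  17  19  15  14  14
218  48  48  69  87  87  87  87 105  84  46  28  11  21  10  17  11  15  14  17  10  16  14
219  47  46  59  79  87  85  88 121  86  64  33  17   9  11  14  12  12   9  17  11  15  16
220  46  44  48  73  85  85  87 126 109 117  42  26  18  17  14  16  11  10  12  22  11  13
221  46  49  46  56  81  84 113 173 153 173  91  30  20  14  11  10  16  14  15  14  15  11
222  46  44  49  47  74  88 154 177 175 180 144  38  22  14  13  10  13  10  10   9   9  12
223  47  48  49  48  59 105 176 177 178 181 177  61  32  13  12  16  17  11  16  18  10  12
```

Contact at TCP 0.0213 on the 0.037 shelf: the tips really are 16 mm behind the reported TCP (35 mm off the stated value). I'll raise 4 mm and push.

```bash
python3 -m jog '[{"tx":0,"ty":0,"tz":-0.45,"roll":0,"jaw":0.4},{"tx":-0.6,"ty":0,"tz":0,"roll":0,"jaw":0.4},{"tx":-0.8,"ty":0,"tz":0,"roll":0,"jaw":0.4},{"tx":-1,"ty":0,"tz":0,"roll":0,"jaw":0.4},{"tx":-1,"ty":0,"tz":0,"roll":0,"jaw":0.4},{"tx":-1,"ty":0,"tz":0,"roll":0,"jaw":0.4},{"tx":0,"ty":0,"tz":0,"roll":0,"jaw":0.4}]' | egrep 'pos|^force'
cat > chk.py <<'E'
from h import *
goto(*wj(.0735,.065),None,-1.71)
s=jig(read_state()["position"]); print("tool jig",s)
d=cam('side'); qj=[s[0]-.0725,.065]
m=pick('side','panel',proj(d,[*wj(*qj),.041])); q,e=fit([(d,m)],PANEL,np.array([*wj(*qj),-.139])); print("panel",q,e,jig(q),q[2]-J[2])
E
python3 chk.py
```

```text
position: [0.6558, 0.0824, 0.0233]
force: [-1.1, 0.6, 0.4]
{'pos': array([0.6558, 0.0824, 0.0233]), 'yang': np.float64(-1.708), 'shift_cm': array([-12.66,  -0.1 ,   0.06]), 'f': array([-1.1,  0.6,  0.4]), 'open': 0.402, 't': 22.4, 'roll': np.float64(0.002)}
tool jig [0.20014079 0.0641909 ]
panel [ 0.57943738  0.09326656 -0.16268996] 0.06501930501930497 [0.12301063 0.0643305 ] -0.023689961792474346
```

The panel moves and is squaring up. Continuing.

```bash
python3 -m jog '[{"tx":-1,"ty":-0.05,"tz":0,"roll":0,"jaw":0.4},{"tx":-1.2,"ty":0,"tz":0,"roll":0,"jaw":0.4},{"tx":-1.2,"ty":0,"tz":0,"roll":0,"jaw":0.4},{"tx":-1.2,"ty":0,"tz":0,"roll":0,"jaw":0.4}]' | egrep 'pos|^force'
python3 -m jog '[{"tx":-1,"ty":0,"tz":0,"roll":0,"jaw":0.4},{"tx":-1,"ty":0,"tz":0,"roll":0,"jaw":0.4},{"tx":-1,"ty":0,"tz":0,"roll":0,"jaw":0.4}]' | egrep 'pos|^force'
python3 -m jog '[{"tx":-1,"ty":0,"tz":0,"roll":0,"jaw":0.4},{"tx":-1,"ty":0,"tz":0,"roll":0,"jaw":0.4},{"tx":-1,"ty":0,"tz":0,"roll":0,"jaw":0.4},{"tx":0,"ty":0,"tz":0,"roll":0,"jaw":0.4}]' | egrep 'pos|^force'
python3 chk.py
```

```text
position: [0.6136, 0.0889, 0.0241]
force: [1.7, 0.5, 0.8]
position: [0.5835, 0.093, 0.024]
force: [1.1, -0.3, -0.0]
position: [0.5512, 0.0973, 0.0236]
force: [0.1, -0.6, -0.4]
{'pos': array([0.5512, 0.0973, 0.0236]), 'yang': np.float64(-1.708), 'shift_cm': array([-2.1 , -0.06,  0.01]), 'f': array([ 0.1, -0.6, -0.4]), 'open': 0.4, 't': 23.6, 'roll': np.float64(0.002)}
tool jig [0.09448058 0.06440696]
panel [ 0.47558149  0.10801693 -0.15512574] 0.15266157947963588 [0.01811273 0.06454907] -0.016125744758177046
```

```bash
python3 -m jog '[{"tx":-0.6,"ty":0,"tz":0,"roll":0,"jaw":0.4},{"tx":-0.6,"ty":0,"tz":0,"roll":0,"jaw":0.4},{"tx":-0.3,"ty":0,"tz":0,"roll":0,"jaw":0.4},{"tx":0,"ty":0,"tz":0,"roll":0,"jaw":0.4}]' | egrep 'pos|^force'
python3 -m jog '[{"tx":-0.2,"ty":0,"tz":0,"roll":0,"jaw":0.4},{"tx":0,"ty":0,"tz":0,"roll":0,"jaw":0.4}]' | egrep 'pos|^force'
python3 chk.py
```

```text
position: [0.5384, 0.0992, 0.0238]
force: [0.2, -0.4, -0.2]
position: [0.537, 0.0994, 0.0238]
force: [-0.2, -0.2, -0.3]
{'pos': array([0.537 , 0.0994, 0.0238]), 'yang': np.float64(-1.709), 'shift_cm': array([-0.67, -0.05,  0.  ]), 'f': array([-0.2, -0.2, -0.3]), 'open': 0.403, 't': 24.3, 'roll': np.float64(0.001)}
tool jig [0.08016399 0.06450978]
panel [ 0.46293131  0.10566485 -0.22061537] 0.19475689821403974 [0.00591045 0.06046696] -0.08161537351263176
```

```bash
python3 -m jog '[{"tx":-0.2,"ty":0,"tz":0,"roll":0,"jaw":0.4},{"tx":0,"ty":0,"tz":0,"roll":0,"jaw":0.4}]' | egrep 'pos|^force'
```

```text
position: [0.535, 0.0997, 0.0238]
force: [0.3, -0.8, 0.0]
```

```bash
python3 -m jog '[{"tx":-0.2,"ty":0,"tz":0,"roll":0,"jaw":0.4},{"tx":0,"ty":0,"tz":0,"roll":0,"jaw":0.4}]' | egrep 'pos|^force'
python3 -m jog '[{"tx":-0.15,"ty":0,"tz":0,"roll":0,"jaw":0.4},{"tx":0,"ty":0,"tz":0,"roll":0,"jaw":0.4}]' | egrep 'pos|^force'
```

```text
position: [0.533, 0.1, 0.0239]
force: [-0.2, 0.3, -0.2]
position: [0.5316, 0.1002, 0.0239]
force: [-0.3, 0.4, -0.2]
```

```bash
python3 -m jog '[{"tx":-0.15,"ty":0,"tz":0,"roll":0,"jaw":0.4},{"tx":0,"ty":0,"tz":0,"roll":0,"jaw":0.4}]' | egrep 'pos|^force'
python3 -c "
from h import *
print(jig(read_state()['position']))"
```

```text
position: [0.5314, 0.1002, 0.024]
force: [2.0, -0.7, -0.4]
[0.07445174 0.06455135]
```

```bash
python3 -m jog '[{"tx":-0.15,"ty":0,"tz":0,"roll":0,"jaw":0.4},{"tx":0,"ty":0,"tz":0,"roll":0,"jaw":0.4}]' | egrep 'pos|^force'
python3 -c "
from h import *
print(jig(read_state()['position']))"
```

```text
position: [0.5313, 0.1003, 0.0244]
force: [4.7, -2.4, -0.3]
[0.07437851 0.06458317]
```

The panel is home (stop contact at 5 N, TCP within 1 mm of the predicted value). Retreating, rising and going above the bar.

```bash
python3 -m jog '[{"tx":0.5,"ty":0,"tz":0,"roll":0,"jaw":0.4},{"tx":1.5,"ty":0,"tz":0,"roll":0,"jaw":0.5},{"tx":0,"ty":0,"tz":-3,"roll":0,"jaw":0.5},{"tx":0,"ty":0,"tz":-3,"roll":0,"jaw":0.5},{"tx":-3,"ty":-2.5,"tz":0,"roll":0,"jaw":0.5},{"tx":-3,"ty":-2.5,"tz":0,"roll":0,"jaw":0.5},{"tx":-3,"ty":-2.5,"tz":0,"roll":0,"jaw":0.5},{"tx":0,"ty":-2,"tz":0,"roll":0,"jaw":0.5}]' | egrep 'pos|^force'
python3 - <<'E'
from h import *
goto(*wj(0,.164),.007,-1.71)
C={n:cam(n) for n in("top","side")}
from scipy.ndimage import label
for n,c in C.items():
    m=near(c,cols(c)[1],tr(FRAME,J),6); rr=np.argwhere(m); print(n,m.sum(),rr.min(0),rr.max(0), "proj bar",proj(c,[*wj(0,.164),.042]).round(1))
    if m.sum()>200:
        ends=[landmark_of(n,"frame_bar")]; print([ (d["p"],jig(onz(c,d["point"],.042))) for d in ends[0][:2]])
d=C["side"]; q0=[*wj(.001,.065),-.139]
m=pick("side","panel",proj(d,[*q0[:2],.041]))
if m is not None:
    W=box(-.063,.063,-.035,.035,.045,.046); q,e=fit([(d,m)],W,np.array(q0)); print("panel window",m.sum(),e,jig(q))
E
```

```text
position: [0.4642, 0.205, 0.083]
force: [1.1, -0.3, 0.1]
{'pos': array([0.4642, 0.205 , 0.083 ]), 'yang': np.float64(-1.707), 'shift_cm': array([ 0.75, -0.52,  7.59]), 'f': array([ 1.1, -0.3,  0.1]), 'open': 0.499, 't': 26.2, 'roll': np.float64(0.003)}
top 24 [250 199] [261 217] proj bar [270.1 198. ]
side 245 [257 244] [294 279] proj bar [278.2 250.7]
[(0.9, array([0.00356039, 0.16242408]))]
panel window 906 0.09858990793613798 [-0.00114419  0.06579121]
```

```bash
python3 -m jog '[{"tx":0.75,"ty":-0.52,"tz":0,"roll":0.003,"jaw":0.5},{"tx":0,"ty":0,"tz":3,"roll":0,"jaw":0.5},{"tx":0,"ty":0,"tz":2,"roll":0,"jaw":0.5},{"tx":0,"ty":0,"tz":1.5,"roll":0,"jaw":0.5},{"tx":0,"ty":0,"tz":0.7,"roll":0,"jaw":0.5},{"tx":0,"ty":0,"tz":0.4,"roll":0,"jaw":0.5},{"tx":0,"ty":0,"tz":0,"roll":0,"jaw":0.5}]' | egrep 'pos|^force'
python3 -m jog '[{"tx":0,"ty":0,"tz":0,"roll":0,"jaw":0},{"tx":0,"ty":0,"tz":0,"roll":0,"jaw":0},{"tx":0,"ty":0,"tz":0,"roll":0,"jaw":0},{"tx":0,"ty":0,"tz":0,"roll":0,"jaw":0},{"tx":0,"ty":0,"tz":0,"roll":0,"jaw":0},{"tx":0,"ty":0,"tz":0,"roll":0,"jaw":0},{"tx":0,"ty":0,"tz":0,"roll":0,"jaw":0},{"tx":0,"ty":0,"tz":0,"roll":0,"jaw":0}]'
python3 - <<'E'
from h import *
print(jig(read_state()["position"]))
t=np.concatenate([[0,.04,.1],np.arange(.2,3.01,.1),[3.06,3.11,3.15]])
for a,b in zip(t,t[1:]): print(f"{b:.2f} ty {16.4*(np.cos(a)-np.cos(b)):.2f} tz {-16.4*(np.sin(b)-np.sin(a)):.2f}")
E
```

```text
position: [0.4811, 0.208, 0.0076]
force: [-0.2, 0.8, 0.0]
time_s: 27.9
position: [0.4809, 0.2086, 0.0081]
tcp_rot: [[0.99, -0.141, 0.0], [-0.141, -0.99, 0.0], [0.0, -0.0, -1.0]]
force: [-1.1, 1.7, 3.1]
opening: 0.127
grasp_force: 30.0
[0.00940973 0.16489979]
0.04 ty 0.01 tz -0.66
0.10 ty 0.07 tz -0.98
0.20 ty 0.24 tz -1.62
0.30 ty 0.41 tz -1.59
0.40 ty 0.56 tz -1.54
0.50 ty 0.71 tz -1.48
0.60 ty 0.86 tz -1.40
0.70 ty 0.99 tz -1.31
0.80 ty 1.12 tz -1.20
0.90 ty 1.23 tz -1.08
1.00 ty 1.33 tz -0.95
1.10 ty 1.42 tz -0.82
1.20 ty 1.50 tz -0.67
1.30 ty 1.56 tz -0.52
1.40 ty 1.60 tz -0.36
1.50 ty 1.63 tz -0.20
1.60 ty 1.64 tz -0.03
1.70 ty 1.63 tz 0.13
1.80 ty 1.61 tz 0.29
1.90 ty 1.58 tz 0.45
2.00 ty 1.52 tz 0.61
2.10 ty 1.45 tz 0.76
2.20 ty 1.37 tz 0.90
2.30 ty 1.28 tz 1.03
2.40 ty 1.17 tz 1.15
2.50 ty 1.05 tz 1.26
2.60 ty 0.91 tz 1.36
2.70 ty 0.77 tz 1.45
2.80 ty 0.63 tz 1.52
2.90 ty 0.47 tz 1.57
3.00 ty 0.31 tz 1.61
3.06 ty 0.11 tz 0.98
3.11 ty 0.05 tz 0.82
3.15 ty 0.01 tz 0.66
```

The bar is gripped (opening 11 mm, 30 N). Starting the swing.

```bash
python3 -m jog '[{"tx":0,"ty":0.01,"tz":-0.66,"roll":0,"jaw":0},{"tx":0,"ty":0.07,"tz":-0.98,"roll":0,"jaw":0},{"tx":0,"ty":0.24,"tz":-1.62,"roll":0,"jaw":0},{"tx":0,"ty":0.41,"tz":-1.59,"roll":0,"jaw":0},{"tx":0,"ty":0.56,"tz":-1.54,"roll":0,"jaw":0}]'
python3 - <<'E'
from h import *
print(jig(read_state()["position"]))
c=cam("side"); m=cols(c)[1]; m[:,:225]=0;m[:,330:]=0; m[:180]=0; m[330:]=0
rr=np.argwhere(m); print(len(rr),rr.mean(0))
for th in(0,.2,.4):
    print(th,proj(c,[*wj(0,.164*np.cos(th)),.042+.164*np.sin(th)]).round(1))
print([(d["p"],d["point"]) for d in landmark_of("side","frame_bar")[:2]])
E
```

```text
time_s: 28.4
position: [0.4791, 0.1965, 0.0725]
tcp_rot: [[0.99, -0.142, 0.001], [-0.142, -0.99, 0.002], [0.0, -0.002, -1.0]]
force: [1.7, 4.5, -7.3]
opening: 0.125
grasp_force: 30.0
[0.00930513 0.15262427]
227 [250.31277533 269.81497797]
0 [278.2 250.7]
0.2 [269.3 251.1]
0.4 [259.1 253.9]
[(0.7, [258.8, 256.1]), (0.34, [253.0, 284.2])]
```

The bar follows (θ≈0.4, grip held). Continuing.

```bash
python3 -m jog '[{"tx":0,"ty":0.71,"tz":-1.48,"roll":0,"jaw":0},{"tx":0,"ty":0.86,"tz":-1.40,"roll":0,"jaw":0},{"tx":0,"ty":0.99,"tz":-1.31,"roll":0,"jaw":0},{"tx":0,"ty":1.12,"tz":-1.20,"roll":0,"jaw":0},{"tx":0,"ty":1.23,"tz":-1.08,"roll":0,"jaw":0},{"tx":0,"ty":1.33,"tz":-0.95,"roll":0,"jaw":0},{"tx":0,"ty":1.42,"tz":-0.82,"roll":0,"jaw":0},{"tx":0,"ty":1.50,"tz":-0.67,"roll":0,"jaw":0}]' | egrep 'pos|^force|open|grasp'
python3 -c "
from h import *
s=read_state()['position'];j=jig(s);print(j,s[2]+.035-.0005-.042, np.arctan2(s[2]-.0081,j[1]), np.hypot(s[2]-.0081,j[1]))"
```

```text
position: [0.4671, 0.1089, 0.1636]
force: [-0.2, 12.9, 12.3]
opening: 0.124
grasp_force: 30.0
[0.00957949 0.06423556] 0.15613515557611543 1.179136052658293 0.16827772216093168
```

```bash
python3 -m jog '[{"tx":0,"ty":1.56,"tz":-0.62,"roll":0,"jaw":0},{"tx":0,"ty":1.60,"tz":-0.46,"roll":0,"jaw":0},{"tx":0,"ty":1.63,"tz":-0.20,"roll":0,"jaw":0},{"tx":0,"ty":1.64,"tz":-0.03,"roll":0,"jaw":0},{"tx":0,"ty":1.63,"tz":0.13,"roll":0,"jaw":0}]' | egrep 'pos|^force|open|grasp'
python3 -c "
from h import *
s=read_state()['position'];j=jig(s);print(j,s[2]+.035-.0005-.042, np.arctan2(s[2]-.0081,j[1]), np.hypot(s[2]-.0081,j[1]))"
```

```text
position: [0.4551, 0.0258, 0.1738]
force: [1.9, 5.6, 2.7]
opening: 0.126
grasp_force: 30.0
[ 0.00919174 -0.019676  ] 0.1663341222332038 1.6889634921228096 0.1668980053589502
```

```bash
python3 -m jog '[{"tx":0,"ty":1.61,"tz":0.29,"roll":0,"jaw":0},{"tx":0,"ty":1.58,"tz":0.45,"roll":0,"jaw":0},{"tx":0,"ty":1.52,"tz":0.61,"roll":0,"jaw":0},{"tx":0,"ty":1.45,"tz":0.76,"roll":0,"jaw":0},{"tx":0,"ty":1.37,"tz":0.90,"roll":0,"jaw":0},{"tx":0,"ty":1.28,"tz":1.03,"roll":0,"jaw":0},{"tx":0,"ty":1.17,"tz":1.15,"roll":0,"jaw":0}]' | egrep 'pos|^force|open|grasp'
python3 -c "
from h import *
s=read_state()['position'];j=jig(s);print(j, np.arctan2(s[2]-.0095,j[1]), np.hypot(s[2]-.0095,j[1]))
print([(d['p'],d['point']) for d in (capture('side'),landmark_of('side','panel'))[1][:3]])"
```

```text
position: [0.4402, -0.0739, 0.1205]
force: [1.4, 4.1, 3.5]
opening: 0.129
grasp_force: 30.0
[ 0.00831964 -0.12048217] 2.3970146731608972 0.16383796147600274
[(0.92, [229.7, 316.7]), (0.8, [196.9, 210.6]), (0.52, [150.5, 334.9])]
```

```bash
python3 -m jog '[{"tx":0,"ty":1.05,"tz":1.26,"roll":0,"jaw":0},{"tx":0,"ty":0.91,"tz":1.36,"roll":0,"jaw":0},{"tx":0,"ty":0.77,"tz":1.45,"roll":0,"jaw":0},{"tx":0,"ty":0.63,"tz":1.52,"roll":0,"jaw":0},{"tx":0,"ty":0.47,"tz":1.57,"roll":0,"jaw":0},{"tx":0,"ty":0.31,"tz":1.4,"roll":0,"jaw":0},{"tx":0,"ty":0.11,"tz":0.8,"roll":0,"jaw":0}]' | egrep 'pos|^force|open|grasp'
python3 -m jog '[{"tx":0,"ty":0.05,"tz":0.7,"roll":0,"jaw":0},{"tx":0,"ty":0,"tz":0.5,"roll":0,"jaw":0},{"tx":0,"ty":0,"tz":0.2,"roll":0,"jaw":0},{"tx":0,"ty":0,"tz":0,"roll":0,"jaw":0}]' | egrep 'pos|^force|open|grasp'
python3 -c "
from h import *
s=read_state()['position'];j=jig(s);print(j)"
```

```text
position: [0.4338, -0.1151, 0.0265]
force: [0.6, 4.7, 2.7]
opening: 0.127
grasp_force: 30.0
position: [0.4338, -0.116, 0.0128]
force: [-1.7, 1.0, -4.0]
opening: 0.127
grasp_force: 30.0
[ 0.00773782 -0.16307145]
```

```bash
python3 -m jog '[{"tx":0,"ty":0,"tz":0.3,"roll":0,"jaw":0},{"tx":0,"ty":0,"tz":0,"roll":0,"jaw":0}]' | egrep 'pos|^force'
python3 -m jog '[{"tx":0,"ty":0,"tz":0.2,"roll":0,"jaw":0},{"tx":0,"ty":0,"tz":0,"roll":0,"jaw":0}]' | egrep 'pos|^force'
```

```text
position: [0.4338, -0.116, 0.01]
force: [-4.4, -1.0, -0.5]
position: [0.4338, -0.116, 0.0082]
force: [-5.1, -0.7, 2.5]
```

```bash
python3 -m jog '[{"tx":0,"ty":0,"tz":0.2,"roll":0,"jaw":0},{"tx":0,"ty":0,"tz":0,"roll":0,"jaw":0}]' | egrep 'pos|^force'
```

```text
position: [0.4339, -0.116, 0.0078]
force: [-7.2, -0.4, 20.3]
```

Flat stop reached (z back at the starting 0.008, 20 N). Release, rise and check.

```bash
python3 -m jog '[{"tx":0,"ty":0,"tz":-0.1,"roll":0,"jaw":0.45},{"tx":0,"ty":0,"tz":0,"roll":0,"jaw":0.45},{"tx":0,"ty":0,"tz":0,"roll":0,"jaw":0.45},{"tx":0,"ty":0,"tz":0,"roll":0,"jaw":0.45},{"tx":0,"ty":0,"tz":0,"roll":0,"jaw":0.45},{"tx":0,"ty":0,"tz":0,"roll":0,"jaw":0.45},{"tx":0,"ty":0,"tz":-1.5,"roll":0,"jaw":0.45},{"tx":0,"ty":0,"tz":-3,"roll":0,"jaw":0.45}]' | egrep 'pos|^force'
python3 -m jog '[{"tx":0,"ty":0,"tz":-4,"roll":0,"jaw":0.45},{"tx":0,"ty":0,"tz":-4,"roll":0,"jaw":0.45},{"tx":0,"ty":0,"tz":-4,"roll":0,"jaw":0.45},{"tx":-1,"ty":4.5,"tz":0,"roll":0,"jaw":0.45},{"tx":-1,"ty":4.5,"tz":0,"roll":0,"jaw":0.45},{"tx":-1,"ty":4.5,"tz":0,"roll":0,"jaw":0.45},{"tx":-1,"ty":4.5,"tz":0,"roll":0,"jaw":0.45},{"tx":-1,"ty":4.5,"tz":0,"roll":0,"jaw":0.45}]' | egrep 'time|pos|^force'
python3 - <<'E'
from h import *
np.set_printoptions(precision=4,suppress=True)
C={n:cam(n) for n in("top","side")}
P=FRAME*[1,-1,1]
for n,c in C.items():
    m=near(c,cols(c)[0]|cols(c)[1],tr(P,J),6); print(n,m.sum(),fit([(c,m)],P,J))
    for t in("panel","bottle","jar","tape_stand"):
        print(t,[(d["p"],d["point"],onz(c,d["point"],.042 if t=="panel" else 0)[:2]) for d in landmark_of(n,t)[:4]])
print("pocket should be",wj(.001,-.065), [proj(c,[*wj(.001,-.065),.042]) for c in C.values()])
c=C["top"]
for x in(.055,.06,.064,.068,.072): print(x,[c["img"][tuple(np.int32(np.round(proj(c,[*wj(x,y),.045]))))].tolist() for y in(-.05,-.065,-.08)])
E
```

```text
position: [0.4332, -0.1156, 0.051]
force: [0.5, 0.7, 1.0]
time_s: 33.9
position: [0.3525, -0.3334, 0.1721]
force: [0.5, 0.2, 0.3]
top 1020 (array([ 0.4497,  0.0493, -0.1245]), np.float64(0.048965503792827714))
panel [(0.81, [282.3, 286.2], array([ 0.4431, -0.02  ])), (0.62, [185.4, 415.2], array([ 0.695 , -0.3514]))]
bottle [(0.79, [256.5, 154.7], array([0.5036, 0.338 ]))]
jar [(0.82, [212.2, 294.7], array([ 0.6267, -0.0414]))]
tape_stand [(0.97, [247.8, 363.9], array([ 0.5325, -0.2265])), (0.63, [160.5, 306.8], array([ 0.7684, -0.0737])), (0.61, [271.3, 418.8], array([ 0.4719, -0.3701]))]
side 939 (array([ 0.4474,  0.0475, -0.1313]), np.float64(0.04790862461001533))
panel [(0.91, [196.5, 214.3], array([0.7688, 0.0882])), (0.73, [240.0, 323.6], array([ 0.4324, -0.0139])), (0.59, [235.9, 320.9], array([ 0.4474, -0.0196])), (0.59, [149.9, 334.7], array([ 0.6721, -0.3272]))]
bottle [(0.59, [311.4, 200.2], array([0.5068, 0.344 ]))]
jar [(0.95, [207.8, 283.5], array([ 0.6258, -0.0532]))]
tape_stand [(0.89, [195.3, 345.1], array([ 0.5349, -0.2246])), (0.81, [182.2, 259.9], array([ 0.7598, -0.0803]))]
pocket should be [ 0.4407 -0.0179] [array([283.2258, 285.39  ]), array([237.5553, 322.3108])]
0.055 [[197, 201, 193], [199, 202, 193], [195, 198, 190]]
0.06 [[203, 205, 196], [176, 178, 171], [173, 175, 167]]
0.064 [[54, 58, 54], [68, 72, 68], [70, 73, 69]]
0.068 [[54, 98, 72], [53, 98, 71], [45, 80, 60]]
0.072 [[58, 106, 78], [57, 106, 77], [56, 100, 74]]
```

```bash
python3 -c "
from rig import *
print(hand_in())"
```

```text
the job is handed in; nothing more can be done
None
```

The job is handed in: the frame lies flat on the landing side with the panel still home in it, silver back up. The tape stand stands in the tray, and the bottle and jar were left where they stood.

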